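# Unload the cured coupon from the clamp behind the bottles

### The arm

A 6-joint arm with a two-finger parallel gripper is mounted at the origin on a cart in front of the work surface, level with it; the furniture and walls round the work are solid. World frame = base frame: x ahead of the robot, y to its left, z up, the work surface at z = 0. Lengths are in m, angles in rad, forces in N, time in s.
With the tool pointing down it reaches from about 0.225 to 0.875 m from the base axis. Payload 3.4 kg.
Tool frame: the origin (TCP) lies on the mounting face of the last link; the fingertips stand 173 mm ahead of it and the grasp point (between the pads) lies 155 mm ahead of it; z points along the fingers, y is the line along which they close (so a half turn about z gives the same grasp; the last joint's range is limited). The gripper opens to 85 mm and grips with 20 to 120 N. Pads are 22 mm wide; open, the fingers measure 114 mm over their backs; the gripper's body (76 mm by 85 mm) begins 54 mm behind the grasp point. The pads swing forward as they close: fully open they stand 13 mm farther back than shut.
Start: joints at [-1.277, 0.276, 1.505, -0, 1.361, -0.121], TCP at [0.232, -0.526, 0.405] pointing down, gripper open.
Joint ranges: [-2.89, 2.89], [-0.75, 2.08], [0.22, 2.7], [-1.18, 4.32], [0.11, 2.71], [-2.7, 2.7]. Speed limits (rad/s): [2.57, 2.57, 3.14, 3.14, 3.14, 3.14].

### API

Orientations are given as a unit quaternion [x, y, z, w].
In Python, from bench import robot gives the robot as it stands.
- The arm moves only by the tool carry_out, never from a script. Its argument "series" is text: rows parted by semicolons, each of 5 numbers parted by spaces: the closure, from 0 (fully open) to 1 (shut), then the shift along the tool's x, y, z in normalised numbers (1 is 600 mm), then the turn about the tool's z in fractions of the full range, 1 being pi rad. A call has 1 to 8 rows; each row is the pose to reach, as a shift and turn from the pose commanded when the call began, along the tool's axes at that moment; what a row does not reach only later rows make up. A row lasts 1/8 s, in which the tool goes at most 62.5 mm and 10.7 degrees, less where a joint would pass 70% of its speed; a pose out of reach is approached as far as the arm can. A call with a gripper value outside its range is refused whole. The fingers move at their own pace and stop on an object; "squeeze" is the grip in N (left out, the last holds). Time passes only in rows, so rows that repeat a pose let the fingers close. It gives the time, the measured TCP pose, the force, the opening and the grip force at its end, in the units of the state.
- robot.observe(): the state, without advancing time (a new reading comes with each control period).
- robot.camera(name): name is "scene" or "top" or "wrist"; returns a dict with "pixels" (400x640x3 uint8, red, green, blue), "depth" (400x640 float32, m along the optical axis (not along the pixel's ray), 0 where there is no reading), "camera_matrix" (3x3 intrinsics, pixels), "view" (4x4, takes a point from world to camera coordinates). Camera axes: x right, y up, looking along -z (the intrinsics and any distortion apply to the point x, -y, -z); pixel columns grow to the right and rows downward; lengths in m; the calibration is good to about 2 mm. A picture is of the moment at which its call begins.
- robot.hand_in(): hands the job in; it is judged then, once.
Trained networks look in the newest picture that a camera, given by its name, has taken for a name from the list of things; names that differ only in an ending like _2 or _b are one class to them, and where a whole thing is asked for, a point or a joint stands for the part that bears it (a point fixed in the world has none). Each returns a list of dicts, best first, with "p" (0 to 1); they miss things now and then, are a little off and sometimes report something else, mostly with a low value. They report only what shows in the picture. A call takes as long as a camera call. They do not tell look-alikes from the thing itself.
- robot.find_in(camera, label): "box" ([centre column, centre row, width, height] as shares, 0 to 1, of the picture: columns of its width, rows of its height, round what is visible of it).
- robot.masks_of(camera, label): "region" (400x640 bool, what is visible of it) and "box" ([centre column, centre row, width, height] as shares, 0 to 1, of the picture: columns of its width, rows of its height, round what is visible of it).
- robot.landmark_of(camera, label): "xy" ([column, row] as shares, 0 to 1, of the picture: columns of its width, rows of its height: a listed point, or the origin of a listed thing).
The state is a dict: "clock": time; "q": joint angles; "qd": joint speeds; "tau": joint torques, N m; "eef_pos": TCP position; "orientation": TCP orientation; "contact_force": force on the tool from outside, world axes, zero at the start; "moment": the same for the moment, N m; "gripper_width": finger opening in m; "gripper_force": force on a finger pad.
Only numpy, scipy, OpenCV 4.12 (cv2) and the standard library are available. Lean on these libraries where they do the work, as an engineer would, in place of code of your own. Each camera call takes 0.05 s, during which the arm holds its last target. There are 200 camera calls.

### The job

The test coupon in the clamp of the coating station is cured, but the bottle, the jar and the dropper bottle stand in the way in the drip tray. Stand all three aside, upright in the big tray, then lift the clamp bar well up, slide the coupon out from beneath it and lay it flat in the small oven tray. Finally swing the bar fully down again and put each of the three back upright in the well it came from.

Things in the scene. Friction and masses are not known exactly. Their poses are not given: they have to be found in the camera images.
- station: Coating station, fixed: grey drip tray (near) joined to a dark steel clamp block (far). Origin on the table, x away from the robot along the guide, y left; spans x -143..130, y -90..90 mm. Tray floor z 6 mm, rim 14. Three equal round wells on it (raised rings, 67 mm wide inside, top z 10 mm), centred at (x, y) = (-42, 48), (-42, -48), (-100, 0) mm; a vessel in each, shuffled.
- clamp_bar (a joint): Hinged clamp bar: 0 fully down (start), 1.45 rad upper stop. Hinge line along the station's y at x 115, z 48 mm; opening lifts the front end and swings it up and back (+x). Stiff hinge (0.22 N m): it stays at any angle. When down, its 6 mm pin stands 5 mm deep in the coupon's hole, clear of it above 0.15 rad.
- bar_grip (a point): Middle of the bar's grip rod: horizontal along the station's y, sleeve 12 mm thick, 60 mm free between two side arms 6 mm thick; turns with the bar. With the bar down it is at station (0, 0, 75) mm: 115 mm in front of the hinge line, 27 mm above it. Then 29 mm free beneath it down to the coupon; the frame behind it is open for 50 mm.
- coupon: Test coupon: flat aluminium strip 100 x 25 x 6 mm, front part coated white, 45 g, with a 10 mm hang hole 25 mm from its rear end. Origin: centre of its underside; x along its length (hole toward +x). At the start it lies in the clamp guide along the station's x, centre at station (40, 0, 34) mm, its front 28 mm sticking out free before the bed.
- bottle: Amber glass bottle with white cap, 52 mm diameter, 110 mm high (straight body to 85 mm, cap 24 mm wide), 150 g. Origin: centre of its underside, z up.
- jar: White plastic sample jar with white screw lid 48 mm in diameter (height 46 to 64 mm), body 44 mm, 64 mm high, 80 g. Origin: centre of its underside, z up.
- dropper: Small dropper bottle with black rubber bulb, body 34 mm in diameter up to 65 mm, 102 mm high, 70 g. Origin: centre of its underside, z up.
- side_tray: The big tray: white plastic, 245 x 120 mm outside, 3 mm walls, rim 14.5 mm above the table, floor 4 mm above it; fixed. Origin: under its centre at table level, x along its length. It and the oven tray lie left and right of the station; which is where varies.
- oven_tray: The small oven tray: steel, 150 x 100 mm outside, 3 mm walls, rim 12.5 mm above the table, floor 4 mm above it; fixed. Origin: under its centre at table level, x along its length.
- guide_mouth (a point): Front end of the coupon guide, at station (20, 0, 34) mm, on the bed (z 34 mm, begins at x 18 mm). The guide runs straight back to x 92 mm, 29 mm wide and 8.5 mm high; its two lips overlap the coupon's long edges all the way, so the coupon leaves only by sliding it level toward the station's -x. In front of it is only the drip tray below.
Not all that is in view belongs to the job. There is more than one size of the bottle; the job needs the smallest.

How it is judged:
On the way, in this order (a step that is already met when the one before it is completed fails the run):
1. bottle, jar and dropper bottle all stand upright and released in the big tray (x of bottle in the frame of side_tray between -0.115 and 0.115 m and y of bottle in the frame of side_tray between -0.0525 and 0.0525 m and height (world z) of each of bottle, jar, dropper below 0.012 m and angle between each of bottle, jar, dropper's own z axis and vertical below 0.15 rad and x of jar in the frame of side_tray between -0.115 and 0.115 m and y of jar in the frame of side_tray between -0.0525 and 0.0525 m and x of dropper in the frame of side_tray between -0.115 and 0.115 m and y of dropper in the frame of side_tray between -0.0525 and 0.0525 m and contact force between the fingers and bottle below 0.1 N and contact force between the fingers and jar below 0.1 N and contact force between the fingers and dropper below 0.1 N), for 0.2 s.
2. the clamp bar is lifted well up, the three still aside (value of joint clamp_bar above 0.7 rad and x of bottle in the frame of side_tray between -0.115 and 0.115 m and y of bottle in the frame of side_tray between -0.0525 and 0.0525 m and height (world z) of each of bottle, jar, dropper below 0.012 m and angle between each of bottle, jar, dropper's own z axis and vertical below 0.15 rad and x of jar in the frame of side_tray between -0.115 and 0.115 m and y of jar in the frame of side_tray between -0.0525 and 0.0525 m and x of dropper in the frame of side_tray between -0.115 and 0.115 m and y of dropper in the frame of side_tray between -0.0525 and 0.0525 m), for 0.2 s.
3. the coupon lies flat and released in the oven tray, the three still aside (horizontal distance between coupon and oven_tray below 0.05 m and z of coupon in the frame of oven_tray below 0.008 m and angle between coupon's own z axis and vertical below 0.05 rad and contact force between the fingers and coupon below 0.1 N and x of bottle in the frame of side_tray between -0.115 and 0.115 m and y of bottle in the frame of side_tray between -0.0525 and 0.0525 m and height (world z) of each of bottle, jar, dropper below 0.012 m and angle between each of bottle, jar, dropper's own z axis and vertical below 0.15 rad and x of jar in the frame of side_tray between -0.115 and 0.115 m and y of jar in the frame of side_tray between -0.0525 and 0.0525 m and x of dropper in the frame of side_tray between -0.115 and 0.115 m and y of dropper in the frame of side_tray between -0.0525 and 0.0525 m), for 0.2 s.
At the end, for the whole second after the job is handed in: The coupon lies flat on the oven tray's floor (centre within 50 mm of the tray's), the clamp bar is down (below 0.06 rad), and bottle, jar and dropper bottle each stand upright (within 0.06 rad), at rest, in the well they came from, within 20 mm of where they stood; nothing is held (horizontal distance between coupon and oven_tray below 0.05 m and z of coupon in the frame of oven_tray below 0.008 m and angle between coupon's own z axis and vertical below 0.05 rad and value of joint clamp_bar below 0.06 rad and linear speed of each of coupon, bottle, jar, dropper below 0.02 m/s and contact force between the fingers and coupon below 0.1 N and distance of each of bottle, jar, dropper from where it was at the start of the episode below 0.02 m and angle between each of bottle, jar, dropper's own z axis and vertical below 0.06 rad and contact force between the fingers and bottle below 0.1 N and contact force between the fingers and jar below 0.1 N and contact force between the fingers and dropper below 0.1 N); the robot touches nothing.
It fails at once if the bottle, jar or dropper bottle is tipped over (by more than 0.6 rad) (angle between any of bottle, jar, dropper's own z axis and vertical above 0.6 rad).
It also fails if it takes over 147 s, if anything falls off the work surface, if the arm or the gripper's body presses on something with over 40 N, if the wrist force passes 120 N, or if a joint passes its speed limit or range.

## Working session

There is one attempt and no reset: what is moved stays moved. The work goes in short steps, Python scripts to look and compute and a tool call to move; the robot and the scene stay as the last step left them, time stands still between calls to the robot, and variables do not carry over. Pictures are saved under pics/ and viewed, at most 14 in all, crops included, and the job is handed in when it is done.

Besides the shell and the picture viewer there is one more tool, called after "Request:" by a JSON object that holds its "method" and its "body", one argument or row to a line. carry_out: Moves the arm, as the interface text tells. Its arguments: {"type":"object","properties":{"series":{"type":"string"},"squeeze":{"type":"number"}},"required":["series"]}

```bash
mkdir -p pics; ls; cat > h.py <<'E'
import numpy as np, cv2
from bench import robot
def ray(c,u,v):
    K=c["camera_matrix"];V=c["view"];R=V[:3,:3];o=-R.T@V[:3,3]
    d=np.array([(u-K[0,2])/K[0,0],-(v-K[1,2])/K[1,1],-1.0]);return o,R.T@d
def pt(c,u,v,depth=None):
    o,d=ray(c,u,v)
    if depth is None: depth=c["depth"][int(round(v)),int(round(u))]
    return o+d*depth
def onz(c,u,v,z):
    o,d=ray(c,u,v);return o+d*(z-o[2])/d[2]
def cloud(c):
    K=c["camera_matrix"];V=c["view"];R=V[:3,:3];o=-R.T@V[:3,3]
    v,u=np.mgrid[:400,:640];D=c["depth"]
    P=np.stack([(u-K[0,2])/K[0,0]*D,-(v-K[1,2])/K[1,1]*D,-D],-1)
    W=P@R+o;W[D==0]=np.nan;return W
def save(c,n,crop=None,s=1):
    im=c["pixels"][:,:,::-1]
    if crop: a,b,w,h=crop; im=im[b:b+h,a:a+w]
    cv2.imwrite("pics/"+n,cv2.resize(im,None,fx=s,fy=s,interpolation=cv2.INTER_CUBIC))
E
python3 - <<'E'
from h import *
np.set_printoptions(precision=4,suppress=True)
for n in ["top","scene"]:
    c=robot.camera(n);save(c,n+"0.png");print(n,c["camera_matrix"].tolist());print(c["view"])
    W=cloud(c)
    for l in ["station","clamp_bar","bar_grip","coupon","bottle","jar","dropper","side_tray","oven_tray","guide_mouth"]:
        for r in robot.masks_of(n,l)[:4]:
            m=r["region"];P=W[m];b=np.array(r["box"])*[640,400,640,400]
            print(l,round(r["p"],2),b.round(),np.nanmin(P,0),np.nanmax(P,0))
        for r in robot.landmark_of(n,l)[:4]:
            u,v=np.array(r["xy"])*[640,400];print("  lm",round(r["p"],2),round(u,1),round(v,1),pt(c,min(u,639),min(v,399)))
print(robot.observe())
E
```

```text
pics
top [[464.69827443879797, 0.0, 316.74595854142524], [0.0, 464.69827443879797, 201.52761894442747], [0.0, 0.0, 1.0]]
[[-0.0282 -0.9992 -0.0266 -0.0278]
 [ 0.9951 -0.0306  0.094  -0.5063]
 [-0.0947 -0.0239  0.9952 -1.4767]
 [ 0.      0.      0.      1.    ]]
station 0.67 [301. 176.  55.  88.] [ 0.4583 -0.0757 -0.0097] [0.7329 0.1076 0.0874]
  lm 0.7 300.2 169.3 [0.6027 0.0047 0.0802]
  lm 0.56 298.9 175.7 [0.5945 0.0141 0.0032]
clamp_bar 0.91 [299. 151.  25.  45.] [ 0.5968 -0.031   0.0089] [0.7279 0.0553 0.0874]Traceback (most recent call last):
  File "<stdin>", line 10, in <module>
ValueError: it knows: bar_grip, bottle, coupon, dropper, guide_mouth, jar, oven_tray, side_tray, station
```

```bash
python3 - <<'E'
from h import *
np.set_printoptions(precision=4,suppress=True)
for n in ["top","scene"]:
    c=robot.camera(n);save(c,n+"0.png",s=1.25)
    W=cloud(c)
    for l in ["station","bar_grip","coupon","bottle","jar","dropper","side_tray","oven_tray","guide_mouth"]:
      try:
        for r in robot.masks_of(n,l)[:4]:
            m=r["region"];P=W[m];b=np.array(r["box"])*[640,400,640,400]
            print(l,round(r["p"],2),b.round(),np.nanpercentile(P,2,axis=0),np.nanpercentile(P,98,axis=0))
      except ValueError as e: print(l,e)
      for r in robot.landmark_of(n,l)[:4]:
            u,v=np.array(r["xy"])*[640,400];print("  lm",l,round(r["p"],2),round(u,1),round(v,1),pt(c,min(u,639),min(v,399)))
print(robot.observe())
E
```

```text
station 0.56 [299. 175.  58.  85.] [ 0.4635 -0.0708 -0.0009] [0.7196 0.1031 0.0794]
  lm station 0.85 301.1 172.3 [0.5995 0.0044 0.0402]
  lm station 0.64 286.2 186.8 [0.5502 0.0507 0.0705]
bar_grip 0.62 [297. 151.  19.  38.] [ 0.5978 -0.0271  0.0342] [0.7193 0.043  0.0848]
  lm bar_grip 0.86 296.6 169.2 [0.602  0.0156 0.0887]
coupon 0.52 [299. 158.   9.  32.] [ 0.5948 -0.0006  0.033 ] [0.6918 0.0223 0.0466]
  lm coupon 0.47 298.4 157.8 [0.646  0.0117 0.0461]
bottle 0.79 [418. 274.  31.  27.] [ 0.2354 -0.3755  0.0162] [ 0.2974 -0.31    0.155 ]
bottle 0.62 [297. 204.  20.  20.] [ 0.4785 -0.0061  0.0361] [0.5279 0.039  0.1193]
bottle 0.57 [241. 148.  30.  25.] [0.6433 0.1611 0.0202] [0.7079 0.2252 0.1558]
  lm bottle 0.84 243.1 153.3 [0.654  0.1787 0.1069]
  lm bottle 0.8 411.6 274.4 [ 0.2708 -0.32    0.118 ]
  lm bottle 0.56 297.3 202.9 [0.4945 0.0143 0.1132]
jar 0.54 [283. 187.  12.  20.] [0.5427 0.0404 0.0285] [0.5843 0.0823 0.076 ]
dropper 0.62 [315. 186.   9.  12.] [ 0.5396 -0.0465  0.0074] [ 0.5673 -0.0154  0.1087]
  lm dropper 0.57 285.7 187.1 [0.5494 0.0524 0.0704]
  lm dropper
[... 1862 characters left out ...]
63 0.014 ]
  lm oven_tray 0.73 369.5 152.2 [0.5222 0.2086 0.0044]
guide_mouth 0.77 [363. 208. 119.  77.] [ 0.4619 -0.0777  0.0013] [0.7304 0.096  0.0784]
  lm guide_mouth 0.62 376.4 207.1 [0.6336 0.0111 0.038 ]
{'clock': 2.1, 'q': array([-1.277 ,  0.2759,  1.5049,  0.    ,  1.3607, -0.121 ]), 'qd': array([-0.0002, -0.0013,  0.0002,  0.0006,  0.0004, -0.0014]), 'tau': array([ -0.0003, -41.6652, -24.6094,  -0.0002,   0.0003,  -0.    ]), 'eef_pos': array([ 0.2317, -0.5262,  0.4047]), 'orientation': array([0.9786, 0.2059, 0.    , 0.    ]), 'contact_force': array([ 0.3583, -0.0288, -1.276 ]), 'moment': array([ 0.0133, -0.045 ,  0.0233]), 'gripper_force': 0.0, 'gripper_width': 0.08545878497620706}
```

View pics/top0.png

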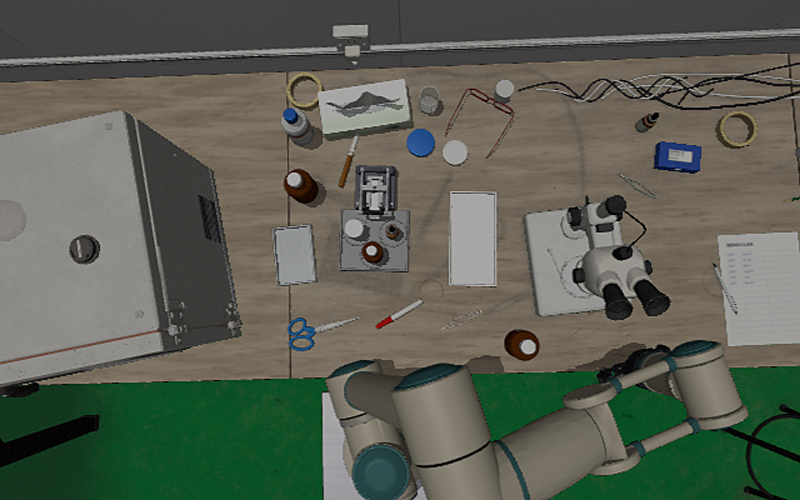

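View pics/scene0.png

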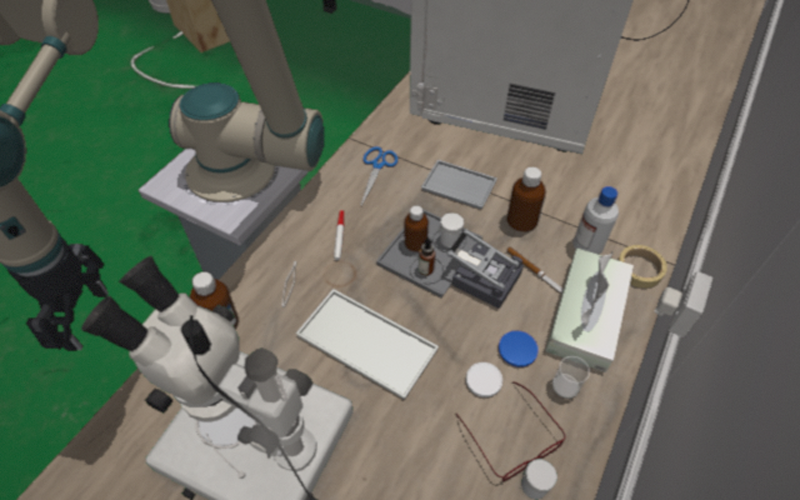

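Candidates, as pixels in the 1.25x top view:
- **Bottle:** (372,252) in the drip tray is the smallest. Larger look-alikes stand at (300,186) and (521,345).
- **Jar:** (354,229) in the drip tray. Look-alikes are at (504,90) and the disc at (454,152).
- **Dropper:** (392,233) in the drip tray. A look-alike lies at (647,121).

I choose the three in the drip tray. The white tray at (473,239) is the big tray, and the grey one at (295,255) is the oven tray.

```bash
python3 - <<'E'
from h import *
np.set_printoptions(precision=4,suppress=True)
for n in ["top","scene"]:
    c=robot.camera(n);W=cloud(c)
    if n=="scene": save(c,"crop0.png",(270,120,180,135),4)
    for l in ["station","side_tray","oven_tray"]:
        m=robot.masks_of(n,l)[0]["region"]
        P=W[m];P=P[(P[:,2]<0.022)]
        r=cv2.minAreaRect((P[:,:2]*1000).astype(np.float32));print(n,l,np.round(r[0],1),np.round(r[1],1),round(r[2],2))
E
```

```text
top station [593.2  14.7] [179.9 265.4] 88.26
top side_tray [ 537.2 -242.7] [125.6 246.1] 88.28
top oven_tray [508.5 227.3] [152.7 106.1] 4.71
scene station [593.1   6.9] [195.1 284.4] 82.84
scene side_tray [ 536.7 -241.5] [130.6 248.3] 87.24
scene oven_tray [504.7 230. ] [157.4 121.5] 4.94
```

View pics/crop0.png

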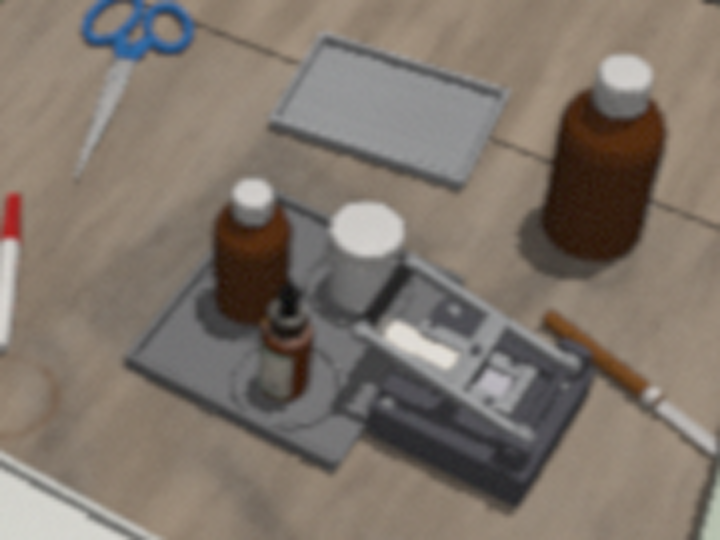

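The rows are not in the units I measure in: shifts go in shares of 600 mm and turns go in shares of pi rad. I convert before sending: -365 mm is -0.6083, 340 mm is 0.5667, 0.415 rad is 0.1321.

Request:
{"method": "carry_out", "body": {
  "series": "0 0.0667 -0.07 -0.1 0.0318;0 0.15 -0.1583 -0.1 0.0637;0 0.225 -0.2417 -0.1 0.0955;0 0.3 -0.3167 -0.1 0.1273;0 0.375 -0.4 -0.1 0.1321;0 0.45 -0.475 -0.1 0.1321;0 0.5167 -0.55 -0.1 0.1321;0 0.5667 -0.6083 -0.1 0.1321"
}}

```text
clock: 3.5
eef_pos: [0.3902, -0.0713, 0.4651]
orientation: [1.0, -0.0, 0.001, 0.0]
contact_force: [0.6, -0.2, -0.5]
gripper_width: 0.0855
gripper_force: 0.0
```

The crop shows the small bottle (253,250), the jar (365,255) and the dropper (287,345) standing in the drip tray, with the clamp down over the coupon. The bigger bottle at (605,160) is left alone.

To row units: -80 mm is -0.1333, 60 mm is 0.1.

Request:
{"method": "carry_out", "body": {
  "series": "0 0.05 -0.0667 0 0;0 0.1 -0.1333 0 0;0 0.1 -0.1333 0 0;0 0.1 -0.1333 0 0"
}}

```text
clock: 4.0
eef_pos: [0.4497, 0.0066, 0.4645]
orientation: [1.0, 0.0, -0.001, 0.0]
contact_force: [0.1, 0.2, -0.3]
gripper_width: 0.0853
gripper_force: 0.0
```

```bash
cat > meas.py <<'E'
from h import *
np.set_printoptions(precision=4,suppress=True)
c=robot.camera("wrist");W=cloud(c);print(robot.observe()["eef_pos"],c["view"],c["camera_matrix"][0])
import sys
save(c,sys.argv[1],s=1.25)
for l in ["station","bar_grip","coupon","bottle","jar","dropper","guide_mouth"]:
    for r in robot.masks_of("wrist",l)[:2]:
        m=r["region"];P=W[m];b=np.array(r["box"])*[640,400,640,400]
        print(l,round(r["p"],2),b.round(),np.nanpercentile(P,2,axis=0),np.nanpercentile(P,98,axis=0))
        if l in("bottle","jar","dropper"):
            zt=np.nanpercentile(P[:,2],98);T=P[(P[:,2]>zt-.006)];print("   top",zt,(T.min(0)+T.max(0))/2)
            if l!="jar":
                S=P[(P[:,2]>.02)&(P[:,2]<.09)];print("   body",S.min(0),S.max(0))
    for r in robot.landmark_of("wrist",l)[:2]:
        u,v=np.array(r["xy"])*[640,400];print("  lm",l,round(r["p"],2),round(u,1),round(v,1),pt(c,min(u,639),min(v,399)))
E
python3 meas.py w0.png
```

```text
[0.4495 0.0062 0.4646] [[ 0.0007 -1.      0.0006  0.007 ]
 [ 0.9658  0.0005 -0.2594 -0.3854]
 [ 0.2594  0.0008  0.9658 -0.5523]
 [ 0.      0.      0.      1.    ]] [347.0118   0.     317.8668]
station 0.97 [313.  81. 162. 157.] [ 0.4621 -0.0719  0.0041] [0.6199 0.1023 0.0799]
  lm station 0.57 313.3 29.4 [0.5934 0.0122 0.0406]
  lm station 0.27 309.2 116.3 [0.5078 0.0151 0.1156]
bar_grip 0.93 [314.  11.  78.  22.] [ 0.5959 -0.0231  0.0756] [0.6098 0.0469 0.0818]
  lm bar_grip 0.6 311.9 8.7 [0.6026 0.0129 0.0815]
coupon 0.91 [314.  15.  29.  31.] [0.5919 0.0011 0.0347] [0.6209 0.0249 0.0415]
bottle 0.92 [593. 311.  93.  75.] [ 0.2558 -0.3567  0.0031] [ 0.3002 -0.3101  0.119 ]
   top 0.11895571391124762 [ 0.3658 -0.1953  0.2389]
   body [ 0.2493 -0.3657  0.02  ] [ 0.3007 -0.309   0.09  ]
bottle 0.88 [310. 121.  52.  60.] [ 0.4802 -0.0055  0.0796] [0.526  0.0393 0.1166]
   top 0.11662694078390065 [0.5026 0.0163 0.1141]
   body [ 0.4775 -0.0078  0.0773] [0.5281 0.0419 0.09  ]
  lm bottle 0.74 571.0 293.2 [ 0.2851 -0.3181  0.0338]
jar 0.94 [264.  58.  47.  56.] [0.5423 0.0404 0.0236] [0.5855 0.0831 0.0713]
   top 0.0712872145422481 [0.5645 0.0621 0.0688]
  lm jar 0.56 269.0 65.0 [0.5556 0.0554 0.0695]
dropper 0.67 [358.  68.  37.  42.] [ 0.5393 -0.0483  0.0069] [ 0.5717 -0.0166  0.1067]
   top 0.10671321252355002 [ 0.5559 -0.0336  0.105 ]
   body [ 0.5383 -0.0501  0.0201] [ 0.5727 -0.016   0.0899]
guide_mouth 0.63 [313.  80. 166. 159.] [ 0.4612 -0.0725  0.0036] [0.6202 0.1031 0.0799]
  lm guide_mouth 0.72 315.6 0.0 [0.6205 0.0097 0.041 ]
```

View pics/w0.png

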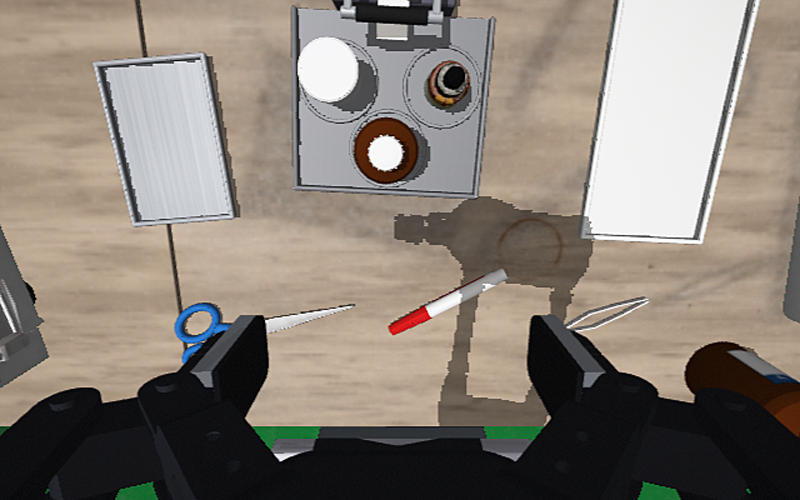

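The wrist view shows the bottle (386,150), jar (328,70) and dropper (449,82), all upright in their wells. The rod is at the top edge at (390,12), the big tray on the right and the oven tray on the left. I'll pick the bottle first.

To row units: 240 mm is 0.4, 225 mm is 0.375.

Request:
{"method": "carry_out", "body": {
  "series": "0 0.0883 -0.0167 0.0667 0;0 0.0883 -0.0167 0.1667 0;0 0.0883 -0.0167 0.25 0;0 0.0883 -0.0167 0.325 0;0 0.0883 -0.0167 0.375 0;0 0.0883 -0.0167 0.4 0;0 0.0883 -0.0167 0.4 0;0 0.0883 -0.0167 0.4 0",
  "squeeze": 40
}}

```text
clock: 5.75
eef_pos: [0.5036, 0.0167, 0.2253]
orientation: [1.0, -0.0, 0.001, 0.0]
contact_force: [-0.1, 0.0, 0.3]
gripper_width: 0.0852
gripper_force: 0.0
```

```bash
python3 - <<'E'
from h import *
np.set_printoptions(precision=4,suppress=True)
o=robot.observe();print(o["eef_pos"],o["q"])
c=robot.camera("top");W=cloud(c);m=robot.masks_of("top","side_tray")[0]["region"]
P=W[m];P=P[P[:,2]<.022]
r=cv2.minAreaRect((P[:,:2]*1000).astype(np.float32));print(r)
m=(W[...,0]>.44)&(W[...,0]<.6)&(W[...,1]>-.1)&(W[...,1]<.13)&(W[...,2]>.0045)&(W[...,2]<.022)
P=W[m];r=cv2.minAreaRect((P[:,:2]*1000).astype(np.float32));print(r)
E
```

```text
[0.5036 0.0167 0.2253] [-0.1049  0.3422  1.9149 -0.0001  0.8831  1.466 ]Traceback (most recent call last):
  File "<stdin>", line 4, in <module>
IndexError: list index out of range
```

Request:
{"method": "carry_out", "body": {
  "series": "1 0 0 0 0;1 0 0 0 0;1 0 0 0 0;1 0 0 0 0;1 0 0 0 0;1 0 0 0 0"
}}

```text
clock: 6.6
eef_pos: [0.5033, 0.0167, 0.2254]
orientation: [1.0, -0.0, 0.001, 0.0]
contact_force: [-0.4, 0.6, 6.4]
gripper_width: 0.0505
gripper_force: 41.5
```

To row units: 259 mm is 0.4317, 225 mm is 0.375.

Request:
{"method": "carry_out", "body": {
  "series": "1 0 0 -0.0833 0;1 0 0 -0.15 0;1 -0.0167 0.0833 -0.15 0;1 -0.0333 0.1833 -0.15 0;1 -0.05 0.2833 -0.15 0;1 -0.0667 0.375 -0.15 0;1 -0.0733 0.4317 -0.15 0;1 -0.0733 0.4317 -0.15 0"
}}

```text
clock: 7.6
eef_pos: [0.4586, -0.2446, 0.3142]
orientation: [1.0, -0.002, -0.0, 0.0]
contact_force: [0.2, 0.8, -1.1]
gripper_width: 0.0508
gripper_force: 42.9
```

```bash
python3 - <<'E'
from h import *
np.set_printoptions(precision=4,suppress=True)
o=robot.observe();print(o["eef_pos"],o["gripper_width"],o["contact_force"])
c=robot.camera("top");W=cloud(c)
for R in [(.39,.68,-.32,-.17),(.44,.6,-.1,.13)]:
  m=(W[...,0]>R[0])&(W[...,0]<R[1])&(W[...,1]>R[2])&(W[...,1]<R[3])&(W[...,2]>.006)&(W[...,2]<.02)
  k=cv2.connectedComponentsWithStats(m.astype(np.uint8));i=1+np.argmax(k[2][1:,4]);P=W[k[1]==i]
  print(cv2.minAreaRect((P[:,:2]*1000).astype(np.float32)),len(P))
E
```

```text
[ 0.4586 -0.2446  0.3142] 0.0508061939119735 [ 0.1701  0.7681 -1.0739]
((581.9488525390625, -202.7022705078125), (103.25450897216797, 250.93663024902344), 56.94904708862305) 316
((529.9923706054688, 13.4061279296875), (186.53004455566406, 144.39833068847656), 88.38184356689453) 1244
```

To row units: 90 mm is 0.15, 89 mm is 0.1483.

Request:
{"method": "carry_out", "body": {
  "series": "1 0 -0.0033 0.0667 0;1 0 -0.0033 0.1167 0;1 0 -0.0033 0.1367 0;1 0 -0.0033 0.145 0;1 0 -0.0033 0.1483 0;1 0 -0.0033 0.15 0;1 0 -0.0033 0.15 0"
}}

```text
clock: 8.52
eef_pos: [0.4592, -0.2404, 0.2253]
orientation: [1.0, -0.0, 0.001, 0.0]
contact_force: [-0.0, -0.1, -1.4]
gripper_width: 0.0508
gripper_force: 43.0
```

To row units: 2 mm is 0.0033, 1 mm is 0.0017.

Request:
{"method": "carry_out", "body": {
  "series": "1 0 0 0.0017 0;1 0 0 0.0033 0;1 0 0 0.0033 0"
}}

```text
clock: 8.9
eef_pos: [0.4592, -0.2404, 0.2234]
orientation: [1.0, -0.0, 0.0, 0.0]
contact_force: [-0.8, 0.3, 4.9]
gripper_width: 0.0506
gripper_force: 43.5
```

To row units: -110 mm is -0.1833, -75 mm is -0.125.

Request:
{"method": "carry_out", "body": {
  "series": "0 0 0 0 0;0 0 0 0 0;0 0 0 0 0;0 0 0 0 0;0 0 0 -0.05 0;0 0 0 -0.125 0;0 0 0 -0.1833 0;0 0 0 -0.1833 0"
}}

```text
clock: 9.9
eef_pos: [0.4598, -0.2408, 0.3356]
orientation: [1.0, -0.0, 0.003, 0.002]
contact_force: [-0.2, -0.0, -0.4]
gripper_width: 0.0853
gripper_force: 0.0
```

To row units: -207 mm is -0.345, -160 mm is -0.2667.

Request:
{"method": "carry_out", "body": {
  "series": "0 0.0333 -0.0833 0 0;0 0.0833 -0.175 0 0;0 0.125 -0.2667 0 0;0 0.16 -0.345 0 0;0 0.16 -0.345 0 0;0 0.16 -0.345 0 0"
}}

```text
clock: 10.65
eef_pos: [0.5546, -0.0333, 0.3315]
orientation: [1.0, 0.0, -0.001, 0.0]
contact_force: [0.3, 0.0, 0.0]
gripper_width: 0.0852
gripper_force: 0.0
```

```bash
python3 meas.py w1.png
```

```text
[ 0.5545 -0.0339  0.3318] [[ 0.001  -1.      0.0002 -0.0329]
 [ 0.9654  0.0009 -0.2609 -0.5204]
 [ 0.2609  0.0004  0.9654 -0.4517]
 [ 0.      0.      0.      1.    ]] [347.0118   0.     317.8668]
station 0.97 [263. 148. 220. 291.] [ 0.4628 -0.0712  0.0044] [0.6852 0.0985 0.0797]
station 0.29 [249.  74. 123. 147.] [ 0.597  -0.0261  0.0339] [0.6812 0.0464 0.081 ]
  lm station 0.59 264.5 130.4 [0.6059 0.0012 0.078 ]
bar_grip 0.77 [250.  74. 126. 148.] [ 0.5974 -0.0261  0.0563] [0.681  0.0458 0.081 ]
  lm bar_grip 0.89 248.5 133.8 [0.6039 0.011  0.08  ]
coupon 0.69 [257.  65.  35. 129.] [ 0.6066 -0.0003  0.0384] [0.6886 0.0222 0.0417]
coupon 0.36 [251.  74. 126. 147.] [ 0.597  -0.0261  0.0395] [0.6808 0.0461 0.081 ]
  lm coupon 0.61 259.9 77.9 [0.64   0.0088 0.0401]
bottle 0.79 [34. 39. 68. 79.] [0.644  0.1602 0.0056] [0.6923 0.1875 0.0653]
   top 0.0653146669489578 [0.6675 0.1661 0.0638]
   body [0.6427 0.1593 0.02  ] [0.6942 0.1989 0.0683]
bottle 0.74 [576. 305. 128.  95.] [ 0.4505 -0.2537  0.01  ] [ 0.4854 -0.2129  0.0992]
   top 0.09918665012779676 [ 0.5183 -0.1705  0.1571]
   body [
[... 211 characters left out ...]
.5871 0.0828 0.0709]
   top 0.07093876239368833 [0.5646 0.0619 0.0684]
  lm jar 0.95 209.0 174.7 [0.5759 0.0413 0.069 ]
dropper 0.97 [323. 196.  44.  63.] [ 0.5497 -0.0484  0.0163] [ 0.5726 -0.0191  0.1069]
   top 0.10687641623848321 [ 0.5564 -0.0337  0.1049]
   body [ 0.543  -0.0495  0.0203] [ 0.5735 -0.0172  0.0898]
dropper 0.32 [189. 190.  87.  73.] [0.5438 0.0389 0.0135] [0.5871 0.0828 0.0709]
   top 0.0709395429009148 [0.5646 0.0619 0.0684]
   body [0.5409 0.0378 0.02  ] [0.5885 0.0861 0.0718]
  lm dropper 0.74 37.4 236.6 [0.5057 0.2235 0.0031]
guide_mouth 0.75 [263. 147. 224. 291.] [ 0.4626 -0.0715  0.0043] [0.6852 0.0987 0.0797]
  lm guide_mouth 0.94 262.6 105.0 [0.6215 0.0075 0.0412]
```

View pics/w1.png

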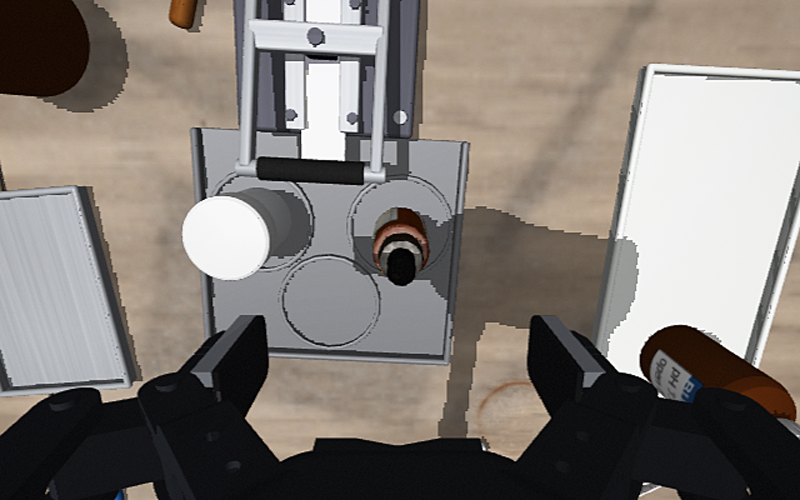

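To row units: 117 mm is 0.195, 105 mm is 0.175.

Request:
{"method": "carry_out", "body": {
  "series": "0 0.0033 0 0.0667 0;0 0.0033 0 0.1333 0;0 0.0033 0 0.175 0;0 0.0033 0 0.195 0;0 0.0033 0 0.195 0;1 0.0033 0 0.195 0;1 0.0033 0 0.195 0;1 0.0033 0 0.195 0"
}}

```text
clock: 12.4
eef_pos: [0.5573, -0.0333, 0.2165]
orientation: [1.0, -0.0, 0.001, 0.0]
contact_force: [-0.0, 1.1, 1.0]
gripper_width: 0.0319
gripper_force: 5.2
```

To row units: -110 mm is -0.1833, -70 mm is -0.1167.

Request:
{"method": "carry_out", "body": {
  "series": "1 0 0 0 0;1 0 0 0 0;1 0 0 0 0;1 0 0 0 0;1 0 0 -0.0417 0;1 0 0 -0.1167 0;1 0 0 -0.1833 0;1 0 0 -0.1833 0"
}}

```text
clock: 13.4
eef_pos: [0.558, -0.0334, 0.3288]
orientation: [1.0, -0.0, 0.004, 0.001]
contact_force: [-0.6, -0.3, -0.8]
gripper_width: 0.0309
gripper_force: 40.0
```

To row units: 209 mm is 0.3483, 205 mm is 0.3417.

Request:
{"method": "carry_out", "body": {
  "series": "1 0.025 0.075 0 0;1 0.05 0.175 0 0;1 0.075 0.275 0 0;1 0.0967 0.3417 0 0;1 0.1 0.3483 0.05 0;1 0.1 0.3483 0.1167 0;1 0.1 0.3483 0.1583 0;1 0.1 0.3483 0.175 0"
}}

```text
clock: 14.4
eef_pos: [0.6158, -0.2417, 0.217]
orientation: [1.0, -0.0, -0.003, -0.001]
contact_force: [-0.4, 0.6, -1.2]
gripper_width: 0.0308
gripper_force: 40.0
```

Request:
{"method": "carry_out", "body": {
  "series": "1 0 0 0.0067 0;1 0 0 0.01 0;1 0 0 0.0117 0;1 0 0 0.0117 0"
}}

```text
clock: 14.9
eef_pos: [0.6173, -0.2424, 0.2147]
orientation: [1.0, -0.0, 0.001, 0.0]
contact_force: [-0.1, -1.0, 1.1]
gripper_width: 0.031
gripper_force: 40.1
```

To row units: -100 mm is -0.1667, -65 mm is -0.1083.

Request:
{"method": "carry_out", "body": {
  "series": "0 0 0 0 0;0 0 0 0 0;0 0 0 0 0;0 0 0 0 0;0 0 0 -0.0417 0;0 0 0 -0.1083 0;0 0 0 -0.1667 0;0 0 0 -0.1667 0"
}}

```text
clock: 15.9
eef_pos: [0.6179, -0.2427, 0.3173]
orientation: [1.0, -0.0, 0.003, 0.002]
contact_force: [0.2, -0.7, -0.2]
gripper_width: 0.0853
gripper_force: 0.0
```

To row units: -304 mm is -0.5067, -275 mm is -0.4583.

Request:
{"method": "carry_out", "body": {
  "series": "0 -0.0167 -0.075 0 0;0 -0.0333 -0.175 0 0;0 -0.05 -0.275 0 0;0 -0.0667 -0.3667 0 0;0 -0.08 -0.4583 0 0;0 -0.0883 -0.5067 0 0;0 -0.0883 -0.5067 0 0;0 -0.0883 -0.5067 0 0"
}}

```text
clock: 16.9
eef_pos: [0.5641, 0.0612, 0.313]
orientation: [1.0, 0.0, -0.001, 0.0]
contact_force: [0.6, -0.4, -0.5]
gripper_width: 0.0853
gripper_force: 0.0
```

```bash
python3 - <<'E'
from h import *
np.set_printoptions(precision=4,suppress=True)
o=robot.observe();print(o["eef_pos"],o["gripper_width"])
c=robot.camera("wrist");W=cloud(c);save(c,"w2.png",s=1.25)
for l in ["jar","coupon","bar_grip","oven_tray"]:
  for r in robot.masks_of("wrist",l)[:1]:
    P=W[r["region"]];print(l,r["p"])
    if l=="jar":
      T=P[P[:,2]>.066];print((T.min(0)+T.max(0))/2)
    elif l=="oven_tray": print(cv2.minAreaRect((P[P[:,2]<.02][:,:2]*1000).astype(np.float32)))
    else:
      T=P[(P[:,2]>(.070 if l=="bar_grip" else .037))&((P[:,0]<.612)|(l=="coupon"))]
      print(cv2.minAreaRect((T[:,:2]*1000).astype(np.float32)),T[:,2].max())
m=(W[...,0]>.44)&(W[...,0]<.6)&(W[...,1]>-.1)&(W[...,1]<.13)&(W[...,2]>.0125)&(W[...,2]<.0165)
P=W[m];print(cv2.minAreaRect((P[:,:2]*1000).astype(np.float32)),len(P))
c=robot.camera("scene");W=cloud(c)
for l in ["bottle","dropper"]:
  for r in robot.masks_of("scene",l)[:3]:
    P=W[r["region"]];print(l,np.nanpercentile(P,3,axis=0),np.nanpercentile(P,97,axis=0))
E
```

```text
[0.5641 0.0612 0.313 ] 0.0852658635606135
jar 0.95
[0.565  0.0623 0.0692]
coupon 0.97
((648.5272827148438, 12.797679901123047), (31.070327758789062, 87.43975067138672), 87.21660614013672) 0.0767593495285287
bar_grip 0.71
((603.3192138671875, 11.983675003051758), (16.970470428466797, 76.2555160522461), 0.33988460898399353) 0.08248774978099774
oven_tray 0.57
((514.6111450195312, 231.070556640625), (137.6396484375, 113.1624755859375), 5.042200088500977)
((531.8193359375, 15.887046813964844), (179.33456420898438, 144.8697052001953), 87.09947204589844) 2121
bottle [ 0.4432 -0.2678  0.0098] [ 0.4853 -0.2295  0.115 ]
bottle [0.6503 0.1579 0.0135] [0.712  0.2017 0.1516]
bottle [ 0.2437 -0.377   0.0143] [ 0.301  -0.3184  0.1545]
dropper [ 0.6044 -0.2628  0.0085] [ 0.6321 -0.2365  0.1045]
```

To row units: 103 mm is 0.1717, 93 mm is 0.155.

Request:
{"method": "carry_out", "body": {
  "series": "0 0.0017 -0.0017 0.0667 0;0 0.0017 -0.0017 0.125 0;0 0.0017 -0.0017 0.155 0;0 0.0017 -0.0017 0.1717 0;0 0.0017 -0.0017 0.1717 0;0 0.0017 -0.0017 0.1717 0;1 0.0017 -0.0017 0.1717 0;1 0.0017 -0.0017 0.1717 0",
  "squeeze": 30
}}

```text
clock: 18.3
eef_pos: [0.5652, 0.0627, 0.2113]
orientation: [1.0, -0.0, 0.001, 0.0]
contact_force: [0.5, 0.4, 0.3]
gripper_width: 0.0514
gripper_force: 0.0
```

To row units: -120 mm is -0.2, -80 mm is -0.1333.

Request:
{"method": "carry_out", "body": {
  "series": "1 0 0 0 0;1 0 0 0 0;1 0 0 0 0;1 0 0 -0.0167 0;1 0 0 -0.0667 0;1 0 0 -0.1333 0;1 0 0 -0.2 0;1 0 0 -0.2 0"
}}

```text
clock: 19.3
eef_pos: [0.566, 0.0628, 0.3342]
orientation: [1.0, -0.0, 0.004, 0.0]
contact_force: [1.1, 0.7, -0.7]
gripper_width: 0.0463
gripper_force: 31.1
```

To row units: 305 mm is 0.5083, 302 mm is 0.5033.

Request:
{"method": "carry_out", "body": {
  "series": "1 -0.0083 0.075 0 0;1 -0.0167 0.175 0 0;1 -0.025 0.275 0 0;1 -0.0333 0.3667 0 0;1 -0.0433 0.4583 0 0;1 -0.0483 0.5033 0.0333 0;1 -0.0483 0.5083 0.1 0;1 -0.0483 0.5083 0.1583 0"
}}

```text
clock: 20.3
eef_pos: [0.535, -0.2427, 0.2331]
orientation: [1.0, -0.001, -0.001, -0.001]
contact_force: [0.8, 0.2, -0.9]
gripper_width: 0.0462
gripper_force: 31.3
```

To row units: 27 mm is 0.045, 26 mm is 0.0433.

Request:
{"method": "carry_out", "body": {
  "series": "1 0 0 0.025 0;1 0 0 0.0383 0;1 0 0 0.0433 0;1 0 0 0.045 0;1 0 0 0.045 0"
}}

```text
clock: 20.92
eef_pos: [0.5363, -0.2423, 0.2096]
orientation: [1.0, -0.0, 0.001, 0.001]
contact_force: [-1.1, 0.7, -0.8]
gripper_width: 0.0459
gripper_force: 31.3
```

To row units: 2 mm is 0.0033, 1 mm is 0.0017.

Request:
{"method": "carry_out", "body": {
  "series": "1 0 0 0.0017 0;1 0 0 0.0033 0;1 0 0 0.0033 0"
}}

```text
clock: 21.3
eef_pos: [0.5366, -0.2424, 0.2093]
orientation: [1.0, -0.0, 0.002, 0.001]
contact_force: [-0.6, 1.0, 12.0]
gripper_width: 0.0461
gripper_force: 32.1
```

Request:
{"method": "carry_out", "body": {
  "series": "0 0 0 0 0;0 0 0 0 0;0 0 0 0 0;0 0 0 0 0;0 0 0 -0.0417 0;0 0 0 -0.1083 0;0 0 0 -0.1667 0;0 0 0 -0.1667 0"
}}

```text
clock: 22.3
eef_pos: [0.5369, -0.2428, 0.3097]
orientation: [1.0, -0.0, 0.003, 0.002]
contact_force: [-0.2, 0.9, 0.1]
gripper_width: 0.0855
gripper_force: 0.0
```

To row units: -254 mm is -0.4233, -250 mm is -0.4167, -1.44 rad is -0.4584.

Request:
{"method": "carry_out", "body": {
  "series": "0.5 0.015 -0.07 -0.0333 -0.0573;0.5 0.03 -0.1417 -0.0333 -0.1146;0.5 0.045 -0.2117 -0.0333 -0.1719;0.5 0.06 -0.2833 -0.0333 -0.2292;0.5 0.075 -0.35 -0.0333 -0.2865;0.5 0.0883 -0.3917 -0.0333 -0.3438;0.5 0.1 -0.4167 -0.0333 -0.4011;0.5 0.1117 -0.4233 -0.0333 -0.4584"
}}

```text
clock: 23.3
eef_pos: [0.6028, 0.013, 0.325]
orientation: [0.749, 0.662, -0.001, -0.001]
contact_force: [1.3, -1.4, 0.1]
gripper_width: 0.0427
gripper_force: 0.0
```

```bash
python3 - <<'E'
from h import *
np.set_printoptions(precision=4,suppress=True)
o=robot.observe();print(o["eef_pos"],o["q"],o["orientation"],o["gripper_width"])
c=robot.camera("scene");W=cloud(c);save(c,"s1.png",(200,120,240,180),3)
for l in ["bottle","dropper","jar"]:
  for r in robot.masks_of("scene",l)[:3]:
    P=W[r["region"]];print(l,np.nanpercentile(P,3,axis=0),np.nanpercentile(P,97,axis=0))
E
```

```text
[0.6028 0.013  0.325 ] [-0.0938  0.3708  1.5673  0.0002  1.2064  0.0296] [ 0.7494  0.6621 -0.0009 -0.0011] 0.04273269409155338
bottle [ 0.4432 -0.2683  0.0111] [ 0.4854 -0.2296  0.1152]
bottle [0.6497 0.1578 0.011 ] [0.7131 0.203  0.1517]
bottle [ 0.2436 -0.3753  0.0173] [ 0.3    -0.3205  0.1538]
jar [ 0.5178 -0.2683  0.0063] [ 0.5586 -0.225   0.0715]
jar [ 0.4662 -0.0741  0.0027] [0.7253 0.0961 0.0739]
```

View pics/s1.png

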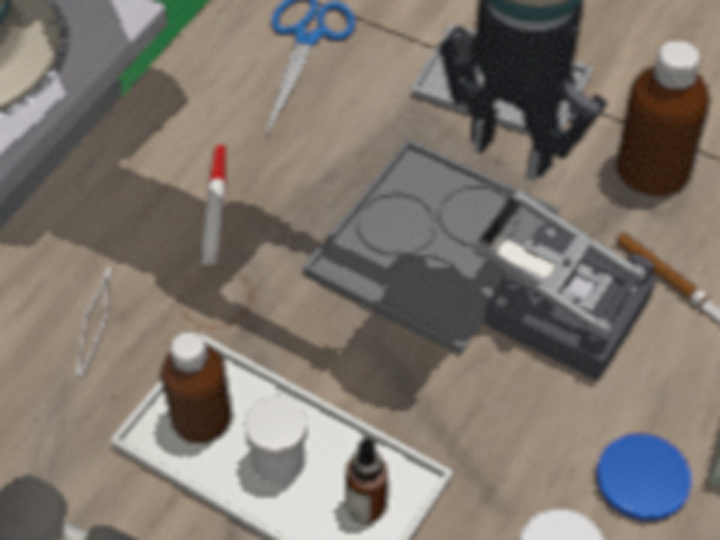

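The scene view shows the bottle (197,390), jar (275,440) and dropper (367,480) upright in the big tray, and all three wells empty. The gripper hovers over the rod, so I'll grip that next.

To row units: 95 mm is 0.1583, 85 mm is 0.1417, -0.07 rad is -0.0223.

Request:
{"method": "carry_out", "body": {
  "series": "0.5 -0.0017 0.0017 0.0333 -0.0223;0.5 -0.0017 0.0017 0.0917 -0.0223;0.5 -0.0017 0.0017 0.1417 -0.0223;0.5 -0.0017 0.0017 0.1583 -0.0223;0.5 -0.0017 0.0017 0.1583 -0.0223;0.9 -0.0017 0.0017 0.1583 -0.0223;0.9 -0.0017 0.0017 0.1583 -0.0223;0.9 -0.0017 0.0017 0.1583 -0.0223",
  "squeeze": 25
}}

```text
clock: 24.5
eef_pos: [0.6021, 0.0107, 0.2328]
orientation: [0.728, 0.685, -0.002, -0.001]
contact_force: [-5.1, -0.9, 3.8]
gripper_width: 0.0111
gripper_force: 24.3
```

Request:
{"method": "carry_out", "body": {
  "series": "1 0 0 0 0;1 0 0 0 0;1 0 0 0 0"
}}

```text
clock: 24.88
eef_pos: [0.6021, 0.0107, 0.2328]
orientation: [0.728, 0.685, -0.002, -0.001]
contact_force: [-5.4, -0.1, 4.3]
gripper_width: 0.0109
gripper_force: 24.3
```

```bash
python3 - <<'E'
import numpy as np
a0=np.arctan2(27,115);r=np.hypot(115,27)
for t in np.arange(.1,1.41,.1): print(round(t,2),round(115-r*np.cos(a0+t)),round(r*np.sin(a0+t)-27))
from bench import robot
print(robot.observe())
E
```

```text
0.1 3 11
0.2 8 22
0.3 13 33
0.4 20 43
0.5 27 52
0.6 35 60
0.7 44 68
0.8 54 74
0.9 65 80
1.0 76 84
1.1 87 88
1.2 98 90
1.3 110 91
1.4 122 91
{'clock': 24.875, 'q': array([-9.74968499e-02,  4.55947615e-01,  1.68541545e+00, -7.88943846e-04,
        1.00454088e+00, -3.64857783e-02]), 'qd': array([-0.00072866,  0.00299725, -0.00138518,  0.00046319, -0.00107276,
        0.00056873]), 'tau': array([-1.79793220e-02, -4.49834347e+01, -2.19324785e+01,  2.64554545e-01,
       -2.01145001e+00,  8.03514174e-02]), 'eef_pos': array([0.60211674, 0.01071211, 0.23280202]), 'orientation': array([ 0.72819787,  0.68536348, -0.0016691 , -0.00140408]), 'contact_force': array([-5.3721286 , -0.14929388,  4.27160393]), 'moment': array([-0.05006477,  0.9259706 ,  0.06952713]), 'gripper_force': 24.33395951986313, 'gripper_width': 0.010865556950246637}
```

To row units: -68 mm is -0.1133, -60 mm is -0.1.

Request:
{"method": "carry_out", "body": {
  "series": "1 0 0.005 -0.0183 0;1 0 0.0133 -0.0367 0;1 0 0.0217 -0.055 0;1 0 0.0333 -0.0717 0;1 0 0.045 -0.0867 0;1 0 0.0583 -0.1 0;1 0 0.0733 -0.1133 0;1 0 0.0733 -0.1133 0"
}}

```text
clock: 25.88
eef_pos: [0.6454, 0.0084, 0.303]
orientation: [0.728, 0.685, -0.002, -0.002]
contact_force: [-12.9, 0.9, 14.8]
gripper_width: 0.0109
gripper_force: 24.8
```

Request:
{"method": "carry_out", "body": {
  "series": "1 0 0.0167 -0.01 0;1 0 0.035 -0.02 0;1 0 0.0533 -0.0267 0;1 0 0.0717 -0.0333 0;1 0 0.09 -0.0367 0;1 0 0.11 -0.0383 0;1 0 0.1183 -0.0383 0;1 0 0.1183 -0.0383 0"
}}

```text
clock: 26.88
eef_pos: [0.7204, 0.0042, 0.3241]
orientation: [0.728, 0.685, 0.002, 0.001]
contact_force: [-0.8, 2.4, 6.4]
gripper_width: 0.0113
gripper_force: 26.7
```

To row units: -75 mm is -0.125, -70 mm is -0.1167, 0.28 rad is 0.0891.

Request:
{"method": "carry_out", "body": {
  "series": "0.5 0 0 0 0;0.5 0 0 0 0;0.5 0 0 0 0;0.5 0 0 -0.0333 0;0.5 0 0 -0.0833 0;0.5 0 0 -0.1167 0;0.5 0 -0.05 -0.1167 0.0318;0.5 0 -0.125 -0.1167 0.0891"
}}

```text
clock: 27.88
eef_pos: [0.644, 0.0078, 0.3923]
orientation: [0.819, 0.574, 0.0, 0.001]
contact_force: [-0.4, 0.4, 0.9]
gripper_width: 0.0427
gripper_force: 0.0
```

```bash
python3 - <<'E'
from h import *
np.set_printoptions(precision=4,suppress=True)
o=robot.observe();print(o["eef_pos"],o["orientation"],o["gripper_width"])
c=robot.camera("scene");W=cloud(c);save(c,"s2.png",(240,100,240,180),3)
for l in ["bar_grip","coupon"]:
  for r in robot.masks_of("scene",l)[:1]:
    P=W[r["region"]];print(l,np.nanpercentile(P,3,axis=0),np.nanpercentile(P,97,axis=0))
  for r in robot.landmark_of("scene",l)[:1]: print(r)
E
```

```text
[0.644  0.0078 0.3923] [0.8185 0.5745 0.0004 0.0006] 0.042747306770881066
bar_grip [ 0.7025 -0.0335  0.0485] [0.7276 0.0377 0.1733]
coupon [ 0.5946 -0.0021  0.0352] [0.6888 0.0203 0.0444]
{'xy': [0.5916, 0.527], 'p': 0.55}
```

View pics/s2.png

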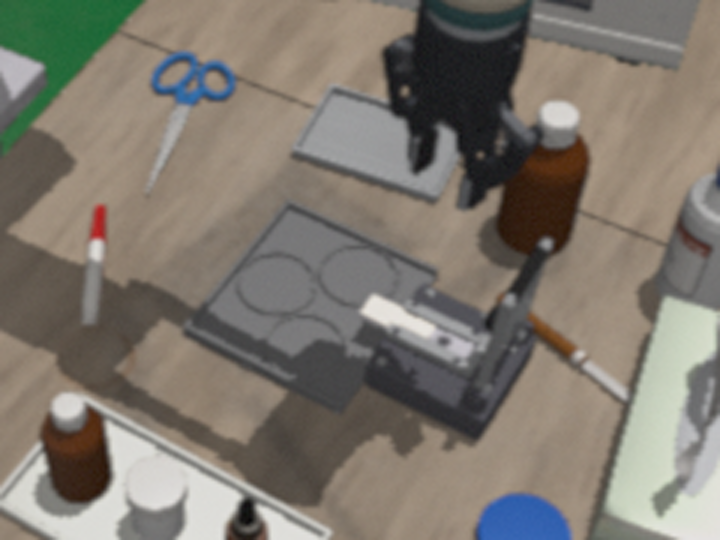

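The scene view shows the bar standing up, with the rod at (540,245), and the coupon uncovered at (390,310). The gripper is clear, so I'll turn it and measure the coupon.

To row units: -38 mm is -0.0633, -20 mm is -0.0333, 1.274 rad is 0.4055.

Request:
{"method": "carry_out", "body": {
  "series": "0.5 -0.0083 -0.0333 0 0.0573;0.5 -0.015 -0.0633 0 0.1146;0.5 -0.015 -0.0633 0 0.1719;0.5 -0.015 -0.0633 0 0.2292;0.5 -0.015 -0.0633 0 0.2865;0.5 -0.015 -0.0633 0 0.3438;0.5 -0.015 -0.0633 0 0.4011;0.5 -0.015 -0.0633 0 0.4055"
}}

```text
clock: 29.12
eef_pos: [0.6063, 0.0121, 0.3925]
orientation: [1.0, -0.021, 0.001, 0.0]
contact_force: [0.5, -0.1, -0.0]
gripper_width: 0.0426
gripper_force: 0.0
```

```bash
python3 - <<'E'
from h import *
np.set_printoptions(precision=4,suppress=True)
o=robot.observe();print(o["eef_pos"],o["orientation"],o["gripper_width"])
c=robot.camera("wrist");W=cloud(c);save(c,"w3.png",s=1)
for l in ["coupon","station","oven_tray"]:
  for r in robot.masks_of("wrist",l)[:1]:
    P=W[r["region"]];P=P[~np.isnan(P[:,0])];print(l,r["p"],np.percentile(P,3,axis=0),np.percentile(P,97,axis=0))
    if l=="coupon":
      T=P[(P[:,2]>.037)&(P[:,2]<.0445)&(P[:,0]<.624)]; print(cv2.minAreaRect((T[:,:2]*1000).astype(np.float32)),np.median(T[:,2]))
      for x in np.arange(.592,.622,.004):
        q=T[abs(T[:,0]-x)<.002]
        if len(q): print(x,q[:,1].min(),q[:,1].max(),np.median(q[:,2]))
E
```

```text
[0.6063 0.0121 0.3925] [ 0.9998 -0.0213  0.0005  0.0001] 0.04263415153544889
coupon 0.91 [0.5959 0.0001 0.0383] [0.6888 0.0227 0.0412]
((608.673828125, 11.978460311889648), (24.790048599243164, 30.104511260986328), 87.76557922363281) 0.0398950205730067
0.592 0.0010967188877299867 0.018267046002600672 0.039802050391746446
0.596 4.2254760551814485e-05 0.024910154017704765 0.0398950205730067
0.6 -0.00012575091634688638 0.024739879921072235 0.039943841992739065
0.604 -0.00027710766599371196 0.02452765105626439 0.03978502269008913
0.608 -0.00038006037995434207 0.024341433579843898 0.039931208495018466
0.612 -0.0005267555349289452 0.024126148002591878 0.03992157730680687
0.616 -0.000614309320690714 0.023846389268001353 0.039815144063258034
0.62 0.0002677432672022143 0.023666235514330152 0.04002599000588475
station 0.82 [ 0.4692 -0.0649  0.0046] [0.7217 0.0926 0.1709]
oven_tray 0.58 [0.4652 0.1766 0.0022] [0.5811 0.2773 0.0125]
```

To row units: 191 mm is 0.3183, 188 mm is 0.3133.

Request:
{"method": "carry_out", "body": {
  "series": "0.5 -0.0017 0 0.0833 0;0.5 -0.0017 0 0.1833 0;0.5 -0.0017 0 0.2583 0;0.5 -0.0017 0 0.2967 0;0.5 -0.0017 0 0.3133 0;0.5 -0.0017 0 0.3183 0;0.5 -0.0017 0 0.3183 0;0.5 -0.0017 0 0.3183 0",
  "squeeze": 50
}}

```text
clock: 30.32
eef_pos: [0.6045, 0.0124, 0.2029]
orientation: [1.0, -0.022, 0.001, 0.0]
contact_force: [0.5, 0.6, 0.1]
gripper_width: 0.0428
gripper_force: 0.0
```

Request:
{"method": "carry_out", "body": {
  "series": "1 0 0 0 0;1 0 0 0 0;1 0 0 0 0;1 0 0 0 0;1 0 0 0 0"
}}

```text
clock: 30.95
eef_pos: [0.6043, 0.0124, 0.2026]
orientation: [1.0, -0.022, 0.001, 0.0]
contact_force: [-1.0, -0.5, 6.2]
gripper_width: 0.0236
gripper_force: 48.7
```

To row units: -60 mm is -0.1, -49 mm is -0.0817.

Request:
{"method": "carry_out", "body": {
  "series": "1 0 0 -0.0017 0;1 -0.01 0 -0.0017 0;1 -0.0267 0 -0.0017 0;1 -0.045 0 -0.0017 0;1 -0.0633 0 -0.0017 0;1 -0.0817 0 -0.0017 0;1 -0.1 0 -0.0017 0;1 -0.1 0 -0.0017 0"
}}

```text
clock: 31.95
eef_pos: [0.5426, 0.0152, 0.2025]
orientation: [1.0, -0.022, -0.001, -0.0]
contact_force: [-0.6, 0.1, 1.1]
gripper_width: 0.0235
gripper_force: 48.8
```

```bash
python3 - <<'E'
from h import *
np.set_printoptions(precision=4,suppress=True)
o=robot.observe();print(o["eef_pos"],o["gripper_width"],o["contact_force"])
c=robot.camera("scene");W=cloud(c)
for r in robot.masks_of("scene","coupon")[:1]:
    P=W[r["region"]];print(r["p"],np.nanpercentile(P,3,axis=0),np.nanpercentile(P,97,axis=0))
E
```

```text
[0.5426 0.0152 0.2025] 0.023541859090363958 [-0.6447  0.1061  1.0503]
0.7 [ 0.5509 -0.0021  0.0332] [0.6258 0.026  0.0436]
```

To row units: -175 mm is -0.2917, -125 mm is -0.2083, -0.12 rad is -0.0382.

Request:
{"method": "carry_out", "body": {
  "series": "1 -0.025 0 0 0;1 -0.05 0 0 0;1 -0.075 0 0 0;1 -0.075 0 -0.05 0;1 -0.0833 -0.0333 -0.1 0;1 -0.1 -0.1167 -0.1 -0.0127;1 -0.1167 -0.2083 -0.1 -0.0255;1 -0.13 -0.2917 -0.1 -0.0382"
}}

```text
clock: 33.05
eef_pos: [0.4725, 0.1946, 0.2628]
orientation: [0.999, 0.038, 0.0, -0.0]
contact_force: [-0.1, -0.3, -0.6]
gripper_width: 0.0229
gripper_force: 48.9
```

To row units: -30 mm is -0.05, -20 mm is -0.0333.

Request:
{"method": "carry_out", "body": {
  "series": "1 -0.0033 -0.0333 0 0;1 -0.005 -0.05 0 0;1 -0.005 -0.05 0 0"
}}

```text
clock: 33.42
eef_pos: [0.4681, 0.223, 0.2626]
orientation: [0.999, 0.038, -0.0, 0.0]
contact_force: [-0.0, -0.2, -0.7]
gripper_width: 0.0231
gripper_force: 48.9
```

```bash
python3 - <<'E'
from h import *
np.set_printoptions(precision=4,suppress=True)
o=robot.observe();print(o["eef_pos"],o["orientation"],o["gripper_width"],o["contact_force"])
for n in ["scene","wrist"]:
  c=robot.camera(n);W=cloud(c);save(c,n+"3.png",(300,60,200,150) if n=="scene" else None,3 if n=="scene" else 1)
  for l in ["coupon","oven_tray"]:
   for r in robot.masks_of(n,l)[:1]:
    P=W[r["region"]];P=P[~np.isnan(P[:,0])];print(n,l,r["p"],np.percentile(P,3,axis=0),np.percentile(P,97,axis=0))
    if l=="oven_tray":P=P[P[:,2]<.02]
    print(cv2.minAreaRect((P[:,:2]*1000).astype(np.float32)))
E
```

```text
[0.4681 0.223  0.2626] [ 0.9993  0.0383 -0.0001  0.0003] 0.023139136126508426 [-0.0284 -0.1984 -0.6531]
scene coupon 0.79 [0.4809 0.2104 0.0937] [0.5553 0.2368 0.1024]
((501.0417175292969, 251.948486328125), (73.38814544677734, 124.3003158569336), 31.73583984375)
scene oven_tray 0.9 [ 0.4357  0.1714 -0.0005] [0.5804 0.2753 0.0137]
((505.0797424316406, 231.9532470703125), (158.43603515625, 125.33260345458984), 3.985851526260376)
wrist coupon 0.62 [0.4605 0.2132 0.0981] [0.5541 0.2378 0.1007]
((484.3779296875, 222.95712280273438), (176.12591552734375, 44.15234375), 2.1855666637420654)
wrist oven_tray 0.55 [0.4432 0.176  0.0025] [0.5813 0.2772 0.0127]
((508.5311279296875, 226.12506103515625), (155.9021759033203, 108.78439331054688), 4.82905912399292)
```

View pics/wrist3.png

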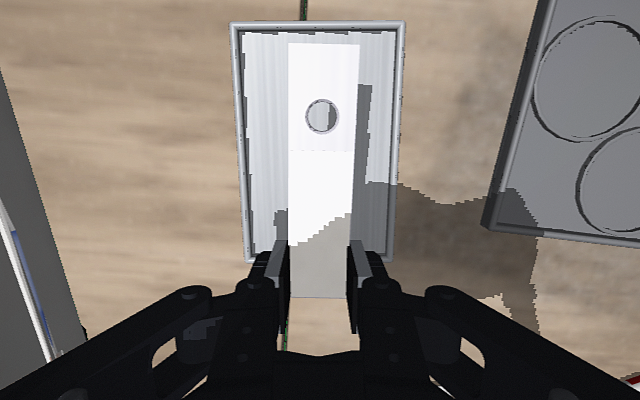

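The wrist view shows the coupon held level at (320,170), hole forward at (321,116), above the oven tray (320,140). I'll lower it.

To row units: 86 mm is 0.1433, 82 mm is 0.1367.

Request:
{"method": "carry_out", "body": {
  "series": "1 0 0 0.0667 0;1 0 0 0.1167 0;1 0 0 0.1367 0;1 0 0 0.1433 0;1 0 0 0.1433 0;1 0 0 0.1433 0"
}}

```text
clock: 34.48
eef_pos: [0.4693, 0.2231, 0.1776]
orientation: [0.999, 0.038, 0.001, -0.0]
contact_force: [0.1, 0.1, 1.9]
gripper_width: 0.0234
gripper_force: 50.6
```

To row units: 1 mm is 0.0017.

Request:
{"method": "carry_out", "body": {
  "series": "1 0 0 0.0017 0;1 0 0 0.0017 0;1 0 0 0.0017 0"
}}

```text
clock: 34.85
eef_pos: [0.4693, 0.2231, 0.1775]
orientation: [0.999, 0.038, 0.001, -0.0]
contact_force: [-1.0, -1.4, 11.4]
gripper_width: 0.0234
gripper_force: 55.3
```

Request:
{"method": "carry_out", "body": {
  "series": "1 0 0 0.0017 0;1 0 0 0.0017 0;1 0 0 0.0017 0"
}}

```text
clock: 35.22
eef_pos: [0.4692, 0.2231, 0.1775]
orientation: [0.999, 0.038, 0.002, -0.0]
contact_force: [-4.0, -1.2, 18.8]
gripper_width: 0.0231
gripper_force: 59.6
```

To row units: -90 mm is -0.15, -40 mm is -0.0667.

Request:
{"method": "carry_out", "body": {
  "series": "1 0 0 -0.0033 0;1 0 0 -0.0033 0;0.5 0 0 -0.0033 0;0.5 0 0 -0.0033 0;0.5 0 0 -0.0033 0;0.5 0 0 -0.0033 0;0.5 0 0 -0.0667 0;0.5 0 0 -0.15 0"
}}

```text
clock: 36.22
eef_pos: [0.4681, 0.2228, 0.2644]
orientation: [0.999, 0.038, -0.002, 0.001]
contact_force: [1.4, -0.1, 0.1]
gripper_width: 0.0426
gripper_force: 0.0
```

```bash
python3 - <<'E'
from h import *
np.set_printoptions(precision=4,suppress=True)
o=robot.observe();print(o["eef_pos"],o["orientation"],o["gripper_width"],o["contact_force"])
for n in ["scene","wrist"]:
  c=robot.camera(n);W=cloud(c);save(c,n+"4.png",(300,60,200,150) if n=="scene" else None,3 if n=="scene" else 1)
  for l in ["coupon","bar_grip"]:
   for r in robot.masks_of(n,l)[:1]:
    P=W[r["region"]];P=P[~np.isnan(P[:,0])];print(n,l,r["p"],np.percentile(P,3,axis=0),np.percentile(P,97,axis=0))
    if l=="coupon":
      P=P[P[:,2]<.02];A=np.c_[P[:,:2],np.ones(len(P))];print("plane",np.linalg.lstsq(A,P[:,2],rcond=None)[0]);print(cv2.minAreaRect((P[:,:2]*1000).astype(np.float32)))
    else: 
      T=P[P[:,2]>.15];print("rod",(T.min(0)+T.max(0))/2,T.max(0))
E
```

```text
[0.4681 0.2228 0.2644] [ 0.9993  0.0378 -0.0018  0.0006] 0.042571207677764324 [ 1.3727 -0.0949  0.1084]
scene coupon 0.58 [0.4633 0.2083 0.004 ] [0.5537 0.2339 0.0138]
plane [-0.0077  0.0175  0.0094]
((507.5738220214844, 222.9586944580078), (32.59893035888672, 98.80216979980469), 89.98690032958984)
scene bar_grip 0.74 [ 0.7029 -0.0334  0.048 ] [0.7274 0.0371 0.173 ]
rod [0.722  0.0013 0.1625] [0.729  0.0385 0.1744]
wrist coupon 0.73 [0.4604 0.2142 0.0086] [0.5543 0.238  0.0111]
plane [-0.0031  0.0007  0.0112]
((505.88275146484375, 225.7261199951172), (102.33904266357422, 25.391515731811523), 2.2883026599884033)
wrist bar_grip 0.19 [0.4363 0.1776 0.0025] [0.5804 0.2765 0.0125]Traceback (most recent call last):
  File "<stdin>", line 12, in <module>
    return umr_minimum(a, axis, None, out, keepdims, initial, where)
ValueError: zero-size array to reduction operation minimum which has no identity
```

View pics/scene4.png

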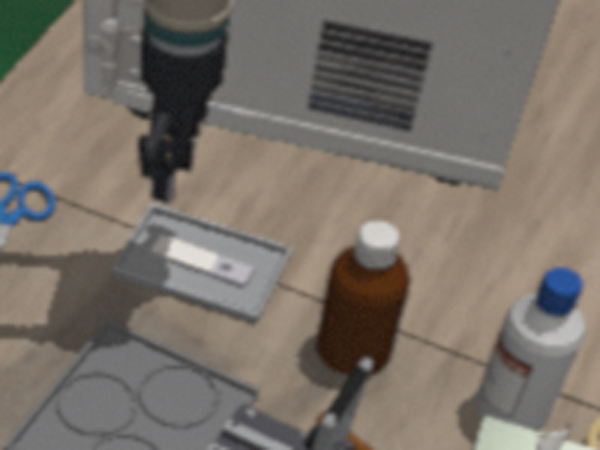

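The scene view shows the coupon lying flat in the oven tray at (205,258), and the bar still up at (345,405). Next I'll regrip the rod and swing it down.

To row units: 237 mm is 0.395, -130 mm is -0.2167, -0.18 rad is -0.0573.

Request:
{"method": "carry_out", "body": {
  "series": "0.5 0 0 -0.1 0;0.5 0.05 0.05 -0.1833 -0.0573;0.5 0.1167 0.1167 -0.2167 -0.1146;0.5 0.1833 0.1833 -0.2167 -0.1719;0.5 0.25 0.25 -0.2167 -0.2292;0.5 0.3167 0.3167 -0.2167 -0.2865;0.5 0.3667 0.37 -0.2167 -0.3438;0.5 0.3917 0.395 -0.2167 -0.4011"
}}

```text
clock: 37.52
eef_pos: [0.7226, 0.0022, 0.3912]
orientation: [0.784, 0.621, -0.002, -0.001]
contact_force: [0.5, 0.8, -0.2]
gripper_width: 0.0427
gripper_force: 0.0
```

To row units: -0.18 rad is -0.0573.

Request:
{"method": "carry_out", "body": {
  "series": "0.5 0 0 0 -0.0573;0.5 0 0 0 -0.0573;0.5 0 0 0 -0.0573"
}}

```text
clock: 37.9
eef_pos: [0.7208, 0.0048, 0.3934]
orientation: [0.727, 0.687, -0.001, -0.001]
contact_force: [0.7, 0.3, 1.5]
gripper_width: 0.0427
gripper_force: 0.0
```

```bash
python3 - <<'E'
from h import *
np.set_printoptions(precision=4,suppress=True)
o=robot.observe();print(o["eef_pos"],o["orientation"],o["gripper_width"])
q=o["orientation"];p=2*np.arctan2(q[1],q[0]);print(p)
d=np.array([.7204,.0042])-o["eef_pos"][:2];print(d@[np.cos(p),np.sin(p)],d@[np.sin(p),-np.cos(p)],o["eef_pos"][2]-.3235)
E
```

```text
[0.7208 0.0048 0.3934] [ 0.727   0.6866 -0.0008 -0.0008] 0.042695332755372135
1.5135925839805795
-0.0005823052307438791 -0.0003311818829599428 0.06985873313678648
```

To row units: 70 mm is 0.1167, 55 mm is 0.0917.

Request:
{"method": "carry_out", "body": {
  "series": "0.5 0 0 0.0417 0;0.5 0 0 0.0917 0;0.5 0 0 0.1167 0;0.5 0 0 0.1167 0;1 0 0 0.1167 0;1 0 0 0.1167 0;1 0 0 0.1167 0;1 0 0 0.1167 0",
  "squeeze": 25
}}

```text
clock: 38.9
eef_pos: [0.7212, 0.0045, 0.3263]
orientation: [0.726, 0.687, 0.001, 0.001]
contact_force: [0.1, -0.1, 6.5]
gripper_width: 0.0109
gripper_force: 24.7
```

To row units: -74 mm is -0.1233, -64 mm is -0.1067.

Request:
{"method": "carry_out", "body": {
  "series": "1 0 -0.0133 0 0;1 0 -0.0333 0.0017 0;1 0 -0.0517 0.005 0;1 0 -0.07 0.0117 0;1 0 -0.0883 0.0183 0;1 0 -0.1067 0.0283 0;1 0 -0.1233 0.0383 0;1 0 -0.1233 0.0383 0"
}}

```text
clock: 39.9
eef_pos: [0.6452, 0.0085, 0.2999]
orientation: [0.726, 0.687, -0.002, -0.002]
contact_force: [-0.2, -1.3, -1.7]
gripper_width: 0.0106
gripper_force: 25.5
```

To row units: 69 mm is 0.115, 68 mm is 0.1133.

Request:
{"method": "carry_out", "body": {
  "series": "1 0 -0.015 0.0133 0;1 0 -0.0283 0.0267 0;1 0 -0.04 0.0417 0;1 0 -0.0517 0.0583 0;1 0 -0.06 0.0767 0;1 0 -0.0683 0.095 0;1 0 -0.0733 0.1133 0;1 0 -0.0733 0.115 0"
}}

```text
clock: 40.9
eef_pos: [0.6023, 0.0108, 0.2311]
orientation: [0.726, 0.687, -0.001, -0.001]
contact_force: [-2.0, -4.7, -0.6]
gripper_width: 0.0108
gripper_force: 27.9
```

To row units: 4 mm is 0.0067, 2 mm is 0.0033.

Request:
{"method": "carry_out", "body": {
  "series": "1 0 0 0.0033 0;1 0 0 0.0067 0;1 0 0 0.0067 0"
}}

```text
clock: 41.28
eef_pos: [0.602, 0.0109, 0.2291]
orientation: [0.726, 0.688, -0.001, -0.001]
contact_force: [-4.6, -4.7, 6.4]
gripper_width: 0.0109
gripper_force: 28.6
```

To row units: -120 mm is -0.2, -80 mm is -0.1333, 0.36 rad is 0.1146.

Request:
{"method": "carry_out", "body": {
  "series": "0.5 0 0 -0.0033 0;0.5 0 0 -0.0033 0;0.5 0 0 -0.0033 0;0.5 0 0 -0.05 0;0.5 0 0 -0.1333 0;0.5 0 0 -0.2 0;0.5 0 -0.05 -0.2 0.0573;0 0.0833 -0.075 -0.2 0.1146"
}}

```text
clock: 42.28
eef_pos: [0.5603, 0.062, 0.3493]
orientation: [0.84, 0.542, 0.0, 0.001]
contact_force: [0.1, 0.5, 1.1]
gripper_width: 0.0595
gripper_force: 0.0
```

```bash
python3 - <<'E'
from h import *
np.set_printoptions(precision=4,suppress=True)
o=robot.observe();q=o["orientation"];p=2*np.arctan2(q[1],q[0]);print(o["eef_pos"],p)
d=np.array([.5366,-.2424])-o["eef_pos"][:2];print(d@[np.cos(p),np.sin(p)],d@[np.sin(p),-np.cos(p)])
c=robot.camera("scene");W=cloud(c)
for l in ["bar_grip","coupon"]:
   for r in robot.masks_of("scene",l)[:1]:
    P=W[r["region"]];print(l,np.nanpercentile(P,3,axis=0),np.nanpercentile(P,97,axis=0))
c=robot.camera("top")
W=cloud(c);m=(abs(W[...,0]-.603)<.005)&(abs(W[...,1]-.012)<.01);print("rod top z",np.nanmax(W[m][:,2]))
E
```

```text
[0.5603 0.062  0.3493] 1.1452866540046458
-0.2870308256972969 0.10408206893572766
bar_grip [ 0.599  -0.031   0.0054] [0.7211 0.0654 0.0814]
coupon [0.462  0.2095 0.0045] [0.5555 0.2348 0.0135]
rod top z 0.560801973452061
```

To row units: -287 mm is -0.4783, 104 mm is 0.1733, 1.145 rad is 0.3645.

Request:
{"method": "carry_out", "body": {
  "series": "0 -0.075 0.025 0 0.0541;0 -0.1583 0.0583 0 0.1082;0 -0.2417 0.0883 0 0.1623;0 -0.325 0.1183 0 0.2165;0 -0.4083 0.1483 0 0.2706;0 -0.4667 0.17 0 0.3247;0 -0.4783 0.1733 0 0.3645;0 -0.4783 0.1733 0 0.3645"
}}

```text
clock: 43.48
eef_pos: [0.5402, -0.243, 0.3482]
orientation: [1.0, 0.005, -0.0, 0.0]
contact_force: [0.2, 0.5, 0.3]
gripper_width: 0.0853
gripper_force: 0.0
```

```bash
cat > m2.py <<'E'
from h import *
np.set_printoptions(precision=4,suppress=True)
o=robot.observe();q=o["orientation"];p=2*np.arctan2(q[1],q[0]);print(o["eef_pos"],p)
c=robot.camera("wrist");W=cloud(c)
for l in ["jar","dropper","bottle"]:
   for r in robot.masks_of("wrist",l)[:2]:
    P=W[r["region"]];P=P[~np.isnan(P[:,0])];z=np.percentile(P[:,2],98);T=P[abs(P[:,2]-z)<.005];print(l,r["p"],z,(T.min(0)+T.max(0))/2)
E
python3 m2.py
```

```text
[ 0.5402 -0.243   0.3482] 0.010459314021642786
jar 0.66 0.06895272317413512 [ 0.5359 -0.2429  0.0669]
dropper 0.96 0.10483622822031674 [ 0.6158 -0.2428  0.1033]
bottle 0.76 0.11420807432895438 [ 0.4596 -0.2407  0.1122]
```

To row units: 139 mm is 0.2317, 125 mm is 0.2083, 0.01 rad is 0.0032.

Request:
{"method": "carry_out", "body": {
  "series": "0 -0.0067 0 0.0833 0.0032;0 -0.0067 0 0.1583 0.0032;0 -0.0067 0 0.2083 0.0032;0 -0.0067 0 0.2317 0.0032;0 -0.0067 0 0.2317 0.0032;0 -0.0067 0 0.2317 0.0032;1 -0.0067 0 0.2317 0.0032;1 -0.0067 0 0.2317 0.0032",
  "squeeze": 30
}}

```text
clock: 44.68
eef_pos: [0.5366, -0.2414, 0.2106]
orientation: [1.0, 0.0, 0.001, 0.001]
contact_force: [-0.5, -0.2, 1.2]
gripper_width: 0.0518
gripper_force: 0.9
```

To row units: -120 mm is -0.2, -90 mm is -0.15.

Request:
{"method": "carry_out", "body": {
  "series": "1 0 0 0 0;1 0 0 0 0;1 0 0 0 0;1 0 0 -0.0167 0;1 0 0 -0.075 0;1 0 0 -0.15 0;1 0 0 -0.2 0;1 0 0 -0.2 0"
}}

```text
clock: 45.68
eef_pos: [0.5369, -0.2415, 0.3324]
orientation: [1.0, 0.0, 0.002, 0.001]
contact_force: [-0.2, -0.3, -2.2]
gripper_width: 0.0465
gripper_force: 31.2
```

To row units: -304 mm is -0.5067, -302 mm is -0.5033.

Request:
{"method": "carry_out", "body": {
  "series": "1 0.0083 -0.075 0 0;1 0.0167 -0.175 0 0;1 0.025 -0.275 0 0;1 0.0333 -0.3667 0 0;1 0.0417 -0.4583 0 0;1 0.0467 -0.5033 0 0;1 0.0467 -0.5067 0.05 0;1 0.0467 -0.5067 0.1167 0"
}}

```text
clock: 46.68
eef_pos: [0.5638, 0.0637, 0.2582]
orientation: [1.0, 0.001, 0.0, 0.0]
contact_force: [0.7, -0.6, -1.3]
gripper_width: 0.0462
gripper_force: 31.3
```

To row units: 46 mm is 0.0767, 44 mm is 0.0733.

Request:
{"method": "carry_out", "body": {
  "series": "1 0 0 0.0417 0;1 0 0 0.0633 0;1 0 0 0.0733 0;1 0 0 0.0767 0;1 0 0 0.0767 0"
}}

```text
clock: 47.3
eef_pos: [0.5645, 0.0628, 0.2144]
orientation: [1.0, 0.0, 0.001, 0.0]
contact_force: [-0.7, 0.3, -0.4]
gripper_width: 0.0458
gripper_force: 31.3
```

To row units: 2 mm is 0.0033, 1 mm is 0.0017.

Request:
{"method": "carry_out", "body": {
  "series": "1 0 0 0.0017 0;1 0 0 0.0033 0;1 0 0 0.0033 0;1 0 0 0.0033 0"
}}

```text
clock: 47.8
eef_pos: [0.5645, 0.0628, 0.2127]
orientation: [1.0, 0.0, 0.001, 0.0]
contact_force: [-1.0, -1.3, 5.7]
gripper_width: 0.0466
gripper_force: 31.8
```

To row units: -110 mm is -0.1833, -70 mm is -0.1167.

Request:
{"method": "carry_out", "body": {
  "series": "0 0 0 0 0;0 0 0 0 0;0 0 0 0 0;0 0 0 0 0;0 0 0 -0.0417 0;0 0 0 -0.1167 0;0 0 0 -0.1833 0;0 0 0 -0.1833 0"
}}

```text
clock: 48.8
eef_pos: [0.5653, 0.0628, 0.3252]
orientation: [1.0, 0.0, 0.004, 0.0]
contact_force: [-0.4, 0.4, -0.0]
gripper_width: 0.0856
gripper_force: 0.0
```

To row units: 305 mm is 0.5083, 275 mm is 0.4583.

Request:
{"method": "carry_out", "body": {
  "series": "0 0.0167 0.075 0 0;0 0.0333 0.175 0 0;0 0.05 0.275 0 0;0 0.0667 0.3667 0 0;0 0.0783 0.4583 0 0;0 0.085 0.5083 0 0;0 0.085 0.5083 0 0;0 0.085 0.5083 0 0"
}}

```text
clock: 49.8
eef_pos: [0.6149, -0.2415, 0.3204]
orientation: [1.0, 0.0, -0.001, -0.001]
contact_force: [0.0, -0.1, -0.0]
gripper_width: 0.0856
gripper_force: 0.0
```

```bash
python3 m2.py
```

```text
[ 0.6149 -0.2415  0.3204] 0.0006458742296699358
jar 0.36 0.04436918425949725 [ 0.6733 -0.0264  0.0444]
dropper 0.84 0.10465707270367668 [ 0.6162 -0.2427  0.1035]
bottle 0.83 0.046792256461991366 [ 0.484  -0.2402  0.0456]
bottle 0.19 0.04422128876757103 [ 0.6733 -0.0264  0.0442]
```

To row units: 107 mm is 0.1783, 98 mm is 0.1633.

Request:
{"method": "carry_out", "body": {
  "series": "0 0.0017 0.0017 0.0667 0;0 0.0017 0.0017 0.125 0;0 0.0017 0.0017 0.1633 0;0 0.0017 0.0017 0.1783 0;0 0.0017 0.0017 0.1783 0;1 0.0017 0.0017 0.1783 0;1 0.0017 0.0017 0.1783 0;1 0.0017 0.0017 0.1783 0",
  "squeeze": 40
}}

```text
clock: 51.0
eef_pos: [0.6165, -0.2433, 0.2155]
orientation: [1.0, 0.0, 0.001, 0.0]
contact_force: [1.3, -0.5, 1.2]
gripper_width: 0.0327
gripper_force: 2.3
```

To row units: -120 mm is -0.2, -70 mm is -0.1167.

Request:
{"method": "carry_out", "body": {
  "series": "1 0 0 0 0;1 0 0 0 0;1 0 0 0 0;1 0 0 0 0;1 0 0 -0.0417 0;1 0 0 -0.1167 0;1 0 0 -0.2 0;1 0 0 -0.2 0"
}}

```text
clock: 52.0
eef_pos: [0.6174, -0.2436, 0.3393]
orientation: [1.0, 0.0, 0.004, 0.002]
contact_force: [0.9, -0.1, -1.2]
gripper_width: 0.0306
gripper_force: 40.0
```

To row units: -210 mm is -0.35, -105 mm is -0.175.

Request:
{"method": "carry_out", "body": {
  "series": "1 -0.025 -0.075 0 0;1 -0.05 -0.175 0 0;1 -0.075 -0.275 0 0;1 -0.0967 -0.3417 0 0;1 -0.1 -0.35 0.05 0;1 -0.1 -0.35 0.1167 0;1 -0.1 -0.35 0.1583 0;1 -0.1 -0.35 0.18 0"
}}

```text
clock: 53.0
eef_pos: [0.555, -0.0329, 0.2239]
orientation: [1.0, 0.0, -0.002, -0.0]
contact_force: [0.3, -0.2, -0.5]
gripper_width: 0.0305
gripper_force: 40.0
```

Request:
{"method": "carry_out", "body": {
  "series": "1 0 0 0.0067 0;1 0 0 0.0117 0;1 0 0 0.0133 0;1 0 0 0.0133 0"
}}

```text
clock: 53.5
eef_pos: [0.5564, -0.0333, 0.2193]
orientation: [1.0, 0.0, 0.001, 0.0]
contact_force: [-0.1, -0.0, -0.6]
gripper_width: 0.0312
gripper_force: 40.0
```

To row units: 2 mm is 0.0033, 1 mm is 0.0017.

Request:
{"method": "carry_out", "body": {
  "series": "1 0 0 0.0017 0;1 0 0 0.0033 0;1 0 0 0.0033 0;1 0 0 0.0033 0"
}}

```text
clock: 54.0
eef_pos: [0.5564, -0.0333, 0.2177]
orientation: [1.0, 0.0, 0.001, 0.0]
contact_force: [-0.9, 0.3, 5.6]
gripper_width: 0.0307
gripper_force: 40.5
```

To row units: -120 mm is -0.2, -70 mm is -0.1167.

Request:
{"method": "carry_out", "body": {
  "series": "0 0 0 0 0;0 0 0 0 0;0 0 0 0 0;0 0 0 0 0;0 0 0 -0.0417 0;0 0 0 -0.1167 0;0 0 0 -0.2 0;0 0 0 -0.2 0"
}}

```text
clock: 55.0
eef_pos: [0.5575, -0.0334, 0.341]
orientation: [1.0, 0.0, 0.005, 0.001]
contact_force: [0.6, 0.4, -0.1]
gripper_width: 0.0857
gripper_force: 0.0
```

To row units: 207 mm is 0.345, 195 mm is 0.325.

Request:
{"method": "carry_out", "body": {
  "series": "0 -0.0333 0.075 0 0;0 -0.075 0.1667 0 0;0 -0.1167 0.2583 0 0;0 -0.15 0.325 0 0;0 -0.1617 0.345 0 0;0 -0.1617 0.345 0 0;0 -0.1617 0.345 0 0"
}}

```text
clock: 55.88
eef_pos: [0.4598, -0.2392, 0.3363]
orientation: [1.0, 0.001, -0.0, -0.001]
contact_force: [0.2, -0.1, -0.2]
gripper_width: 0.0853
gripper_force: 0.0
```

```bash
python3 m2.py
```

```text
[ 0.4598 -0.2392  0.3363] 0.0017664527350029658
dropper 0.58 0.07687506059720342 [ 0.5538 -0.0408  0.076 ]
bottle 0.84 0.02972898024620358 [ 0.2935 -0.3288  0.0285]
bottle 0.73 0.014042446113199278 [ 0.5298 -0.0213  0.0125]
```

To row units: 112 mm is 0.1867, 100 mm is 0.1667.

Request:
{"method": "carry_out", "body": {
  "series": "0 0 0.0017 0.0667 0;0 0 0.0017 0.125 0;0 0 0.0017 0.1667 0;0 0 0.0017 0.1867 0;0 0 0.0017 0.1867 0;0 0 0.0017 0.1867 0;1 0 0.0017 0.1867 0;1 0 0.0017 0.1867 0"
}}

```text
clock: 57.08
eef_pos: [0.4595, -0.2414, 0.2254]
orientation: [1.0, 0.0, 0.001, 0.0]
contact_force: [0.1, 2.5, 3.6]
gripper_width: 0.0516
gripper_force: 3.5
```

To row units: -90 mm is -0.15, -45 mm is -0.075.

Request:
{"method": "carry_out", "body": {
  "series": "1 0 0 0 0;1 0 0 0 0;1 0 0 0 0;1 0 0 -0.0167 0;1 0 0 -0.075 0;1 0 0 -0.15 0;1 0 0 -0.15 0;1 0 0 -0.15 0"
}}

```text
clock: 58.08
eef_pos: [0.4589, -0.241, 0.3144]
orientation: [1.0, 0.0, -0.0, -0.0]
contact_force: [-0.4, 0.3, -1.9]
gripper_width: 0.0503
gripper_force: 42.2
```

To row units: -258 mm is -0.43, -252 mm is -0.42.

Request:
{"method": "carry_out", "body": {
  "series": "1 0.0083 -0.075 0 0;1 0.0167 -0.175 0 0;1 0.025 -0.275 0 0;1 0.0417 -0.3667 0 0;1 0.0633 -0.42 0 0;1 0.0733 -0.43 0 0;1 0.0733 -0.43 0.0667 0;1 0.0733 -0.43 0.1167 0"
}}

```text
clock: 59.08
eef_pos: [0.5024, 0.0161, 0.2426]
orientation: [1.0, 0.0, -0.001, 0.0]
contact_force: [-0.1, -0.2, -1.4]
gripper_width: 0.0506
gripper_force: 42.3
```

To row units: 15 mm is 0.025, 13 mm is 0.0217.

Request:
{"method": "carry_out", "body": {
  "series": "1 0 0 0.0133 0;1 0 0 0.0217 0;1 0 0 0.025 0;1 0 0 0.025 0"
}}

```text
clock: 59.58
eef_pos: [0.5035, 0.0166, 0.2304]
orientation: [1.0, 0.0, 0.001, 0.0]
contact_force: [-0.5, -0.1, -0.8]
gripper_width: 0.0506
gripper_force: 42.4
```

Request:
{"method": "carry_out", "body": {
  "series": "1 0 0 0.0017 0;1 0 0 0.0033 0;1 0 0 0.005 0;1 0 0 0.005 0"
}}

```text
clock: 60.08
eef_pos: [0.5033, 0.0168, 0.2276]
orientation: [1.0, 0.0, 0.0, 0.0]
contact_force: [-1.0, -1.0, 5.8]
gripper_width: 0.0505
gripper_force: 43.1
```

To row units: -180 mm is -0.3, -130 mm is -0.2167.

Request:
{"method": "carry_out", "body": {
  "series": "0 0 0 0 0;0 0 0 0 0;0 0 0 0 0;0 0 0 0 0;0 0 0 -0.0417 0;0 0 0 -0.125 0;0 0 0 -0.2167 0;0 0 0 -0.3 0"
}}

```text
clock: 61.08
eef_pos: [0.503, 0.0168, 0.4085]
orientation: [1.0, 0.0, 0.0, 0.0]
contact_force: [0.8, -0.6, -0.2]
gripper_width: 0.0856
gripper_force: 0.0
```

To row units: -50 mm is -0.0833, -40 mm is -0.0667.

Request:
{"method": "carry_out", "body": {
  "series": "0 -0.0667 0 -0.0167 0;0 -0.0833 0 -0.0333 0;0 -0.0833 0 -0.0333 0;0 -0.0833 0 -0.0333 0"
}}

```text
clock: 61.58
eef_pos: [0.4538, 0.0167, 0.4261]
orientation: [1.0, 0.0, -0.0, -0.0]
contact_force: [0.5, 0.4, 0.8]
gripper_width: 0.0852
gripper_force: 0.0
```

```bash
python3 m2.py; python3 - <<'E'
from h import *
np.set_printoptions(precision=4,suppress=True)
c=robot.camera("scene");W=cloud(c);save(c,"s9.png",(240,90,240,180),3)
for l in ["bar_grip","coupon","bottle","jar","dropper"]:
   for r in robot.masks_of("scene",l)[:3]:
    P=W[r["region"]];print(l,np.nanpercentile(P,3,axis=0),np.nanpercentile(P,97,axis=0))
E
```

```text
[0.4538 0.0167 0.4261] 0.000756349050253957
jar 0.87 0.07127717823702003 [0.5638 0.0616 0.0694]
dropper 0.55 0.10661929293918236 [ 0.5558 -0.0324  0.1057]
bottle 0.79 0.11651617754976848 [0.5022 0.0176 0.1148]
bottle 0.61 0.08531868617159646 [ 0.283  -0.3153  0.0849]
bar_grip [ 0.5988 -0.0307  0.0093] [0.7206 0.0532 0.0814]
coupon [0.4618 0.2079 0.0022] [0.5539 0.2437 0.0138]
bottle [ 0.4848 -0.0107  0.0145] [0.5284 0.0287 0.1169]
bottle [-0.0624 -0.4236 -0.3449] [ 0.4073 -0.1208  0.2739]
bottle [0.65   0.1573 0.008 ] [0.7133 0.203  0.1513]
jar [0.538  0.0356 0.0088] [0.5858 0.0792 0.0724]
dropper [ 0.5428 -0.053   0.0108] [ 0.5723 -0.029   0.1045]
dropper [ 0.466  -0.0756  0.0032] [0.728  0.0826 0.0755]
```

View pics/s9.png

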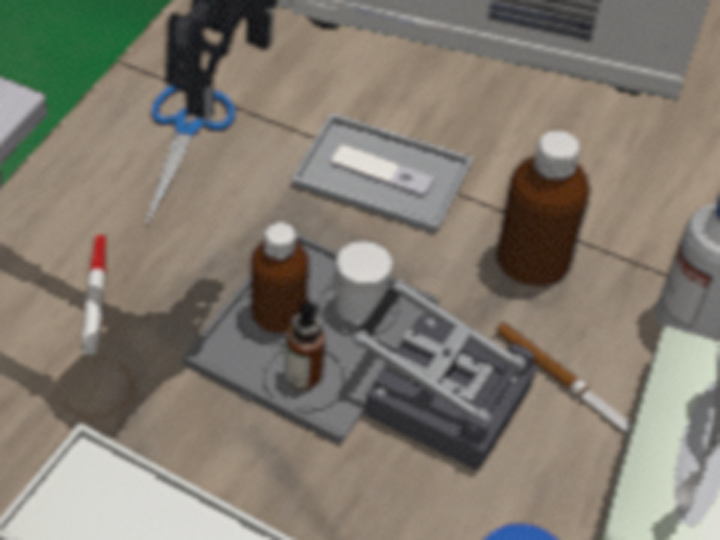

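The scene view shows the bottle (280,280), jar (363,285) and dropper (305,350) upright in their wells and the bar down at (430,350). The coupon lies flat in the oven tray at (380,170).

```bash
python3 -c "
from bench import robot
print(robot.hand_in())"
```

```text
the job is handed in; nothing more can be done
None
```

The job is handed in: the last pictures show the coupon flat in the oven tray, the clamp bar down, and the bottle, jar and dropper bottle upright in their own wells; the hand-in gave no verdict.

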